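# Unlock the panel drawer and rack the primed panel

## Task

The key stands in the lock on top of the flat steel cabinet but has not caught: pressing only lightly, turn it gently back and forth until it drops home, then turn it clockwise as far as needed to unlock the drawer, and leave it in the lock. Pull the drawer nearly all the way out, take the primed panel from it and lay it, white side up, on the board on the sloping rack, lengthwise up the slope with its lower end against the backstop. Let go of everything and do not shift the bottle, jar or brush pot.

Things in the scene. Friction and masses are not known exactly. Their poses are not given: they have to be found in the camera images.
- cabinet: Fixed flat grey steel cabinet, 240 deep (its x) x 190 wide (its y) x 74 mm high, one drawer; origin at the centre of its underside on the table, x points from the drawer front to the back, z up. The lock housing (dark steel block 64 x 64 mm, 48 mm high) stands on its top. The cabinet top is at z 74 mm, that of the drawer face at 72 mm. A small tin stands on the top, toward the back.
- lock (a point): Centre of the mouth of the lock's round 27 mm bore, on its vertical axis, 122 mm above the table; in the cabinet frame x -40, y +60 mm.
- rotor_axis (a point): Point on the lock's axis at the hidden rotor's cross-shaped slot, 84 mm above the table: the key's foot when home. The rotor has 0.1 N m of friction. Turning it clockwise (from above) by 50 to 80 degrees from its start brings it to its stop; the drawer is free from about 20 degrees before the stop.
- key: Loose steel key, 82 mm tall, 180 g: round upright shank, 24 mm diameter, under a flat grip bar 80 mm long (key x) x 14 mm thick (key y) x 32 mm high; at its foot a cross-shaped bit, 22 mm across, blades 7 mm. Origin at the centre of the foot, z up. It starts upright in the bore, the bit resting on the hidden rotor, origin 96 mm above the table.
- key_grip (a point): Middle of the key's grip bar, 66 mm above the key's foot. The bit fits the slot every 90 degrees, within about 8 degrees; the slot lies 15 to 75 degrees clockwise of the start, so the nearest fit is 15 to 45 degrees away, either way. There the key, lightly pressed, sinks 12 mm and then turns the rotor with it. Until then keep the load on the lock below 40 N.
- drawer (a joint): Travel of the drawer in m: 0 shut, 0.14 fully out; it slides toward the cabinet's -x against 2 N of friction. Locked (a few mm of play) until the lock is turned.
- drawer_handle (a point): Middle of the drawer's round handle bar: 10 mm thick, 100 mm long along the cabinet's y, 58 mm above the table, 33 mm in front of the drawer's face (bar axis to face), free to be pinched from above across its thickness. Moves with the drawer.
- panel: Loose wooden panel, white primed top, 120 (its x) x 50 (its y) x 14 mm (its z), 80 g; origin at the centre of its underside. Lies flat on the drawer floor (26 mm above the table; side walls reach 45 mm), unseen till the drawer is out, its length across the drawer. With the drawer out by 0.12 or more both long sides can be reached from above.
- stand: Fixed wooden sloping rack, 215 mm long up the slope, 150 mm wide, no side walls; origin on the table below its middle, its x points horizontally toward the high end.
- shelf (a point): Foot of the rack's backstop, at mid-width on the sloping surface, 35 mm above the table. Its x axis points up the slope (inclined 0.40 rad), z at right angles out of the surface, y across. The backstop is the face x = 0 and stands 38 mm above the surface, which runs up to x = 207 mm.
- board: Loose plywood board 150 (x, up the slope) x 90 (y) x 12 mm (z) that already lies on the rack against the backstop; origin at the centre of its underside.
- bottle: Amber bottle 64 mm wide, 170 mm tall, standing on the table; origin under its centre. Bystander.
- jar: Glass jar 72 mm wide, 85 mm tall; origin under its centre. Bystander.
- brush_pot: White pot 84 mm wide with brushes, 250 mm tall in all; origin under its centre. Bystander.

How it is judged:
By the outcome, as a careful person would: the job done as asked, in the order asked, and still so for the second after the job is handed in, with the robot touching nothing.
It also fails if it takes over 72 s, if anything falls off the work surface, if the arm or the gripper's body presses on something with over 40 N, if the wrist force passes 120 N, or if a joint passes its speed limit or range.

## Robot

A 6-joint arm with a two-finger parallel gripper is mounted at the origin on the work surface. World frame = base frame: x ahead of the robot, y to its left, z up, the work surface at z = 0. Lengths are in m, angles in degrees, forces in N, time in s.
With the tool pointing down it reaches from about 0.3 to 0.825 m from the base axis. Payload 5.4 kg.
Tool frame: the origin (TCP) lies on the centre line of the jaws, within the pads' length; the fingertips stand 19 mm ahead of it and the grasp point (between the pads) is the TCP (bot.tips_ahead is the distance from the TCP to the fingertips, in m); z points along the fingers, y is the direction in which the jaws open and shut (so a half turn about z gives the same grasp; the last joint's range is limited). The gripper opens to 92 mm and grips with 3 to 60 N. Pads are 20 mm wide; open, the fingers measure 128 mm over their backs; the gripper's body (75 mm by 189 mm) begins 69 mm behind the grasp point.
Start: joints at [-77.985, 9.076, 91.501, -0, 79.423, -12.038], TCP at [0.234, -0.525, 0.234] pointing down, gripper open.
Joint ranges: [-166.64, 166.64], [-54.1, 131.32], [10.49, 154.53], [-73.88, 253.88], [9.74, 151.15], [-171.62, 171.62]. Speed limits (degrees/s): [147.25, 147.25, 180, 180, 180, 180].

## Interface

Orientations are given as a 3x3 rotation matrix whose columns are the frame's x, y, z axes.
In Python, from plant import bot, vision, spotter gives the robot as it stands.
- The arm moves only by the tool servo_tool, never from a script. Its argument "rows" is a list of rows, each a list of 7 numbers: the shift along the tool's x, y, z in mm, then the turn, a rotation vector about the tool's x, y, z in rad, then the finger opening in mm, from 0 to 91.9. A call has 1 to 8 rows; each row is the pose to reach, as a shift and turn from the pose commanded when the call began, along the tool's axes at that moment; what a row does not reach only later rows make up. A row lasts 1/12 s, in which the tool goes at most 41.7 mm and 7.16 degrees, less where a joint would pass 70% of its speed; a pose out of reach is approached as far as the arm can. A call with a gripper value outside its range is refused whole. The fingers move at their own pace and stop on an object; the grip force is fixed at half the most. Time passes only in rows, so rows that repeat a pose let the fingers close. It gives the time, the measured TCP pose, the force and the opening at its end, in the units of the state.
- bot.sense(): the state, without advancing time (a new reading comes with each control period).
- vision.snapshot(name): name is "scene" or "top"; returns a dict with "color" (480x640x3 uint8, red, green, blue), "intrinsics" (3x3 intrinsics, pixels), "dist" ([k1, k2, p1, p2, k3] as OpenCV has them; the pictures are not rectified), "eye" and "orientation" of the camera in the world. Camera axes: x right, y up, looking along -z (the intrinsics and any distortion apply to the point x, -y, -z); pixel columns grow to the right and rows downward; lengths in m; the calibration is good to about 2 mm. A picture is of the moment at which its call begins. There is no depth.
- bot.close_job(): hands the job in, once; it reports no verdict.
Trained networks look in the newest picture that a camera, given by its name, has taken for a name from the list of things; names that differ only in an ending like _2 or _b are one class to them, and where a whole thing is asked for, a point or a joint stands for the part that bears it (a point fixed in the world has none). Each returns a list of dicts, best first, with "score" (0 to 1); they miss things now and then, are a little off and sometimes report something else, mostly with a low value. They report only what shows in the picture. A call takes as long as a camera call.
- spotter.search_frame(camera, label): "rect" ([left, top, right, bottom] in pixels, round what is visible of it).
- spotter.landmark_of(camera, label): "point" ([column, row] in pixels: a listed point, or the origin of a listed thing).
The state is a dict: "time": time; "joint_pos": joint angles; "qvel": joint speeds; "effort": joint torques, N m; "tool_pos": TCP position; "tcp_rot": TCP orientation; "wrist_force": force on the tool from outside, world axes, zero at the start; "torque": the same for the moment, N m; "finger_gap": finger opening in m.
Only numpy, scipy, OpenCV 4.12 (cv2) and the standard library are available. Lean on these libraries where they do the work, as an engineer would, in place of code of your own. Each camera call takes 0.05 s, during which the arm holds its last target.

## Working session

There is one attempt and no reset: what is moved stays moved. The work goes in short steps, Python scripts to look and compute and a tool call to move; the robot and the scene stay as the last step left them, time stands still between calls to the robot, and variables do not carry over. Pictures are saved under pics/ and viewed, and the job is handed in when it is done.

Besides the shell and the picture viewer there is one more tool, called after "Call:" by a JSON object that holds its "fn" and its "kwargs". servo_tool: Moves the arm, as the interface text tells. Its arguments: {"type":"object","properties":{"rows":{"type":"array","items":{"type":"array","items":{"type":"number"}}}},"required":["rows"]}

```bash
ls; mkdir -p pics; python3 - <<'E'
from plant import bot, vision, spotter
import cv2
print(bot.sense())
for n in("scene","top"):
    s=vision.snapshot(n); cv2.imwrite(f"pics/{n}0.png",s["color"][:,:,::-1])
    print(n,s["intrinsics"],s["dist"],s["eye"],s["orientation"])
    for l in["key_grip","lock","key","drawer_handle","cabinet","stand","shelf","board","bottle","jar","brush_pot"]:
        r=spotter.landmark_of(n,l); print(l,[(x["point"],round(x["score"],2)) for x in r[:2]])
E
```

```text
pics
{'time': 0.0, 'joint_pos': array([-7.79849576e+01,  9.11311853e+00,  9.15700321e+01, -1.37397532e-05,
        7.94240192e+01, -1.20365339e+01]), 'qvel': array([ 0.07024057, -0.00053737,  0.01794816, -0.09202791,  0.0209825 ,
        0.02965607]), 'effort': array([-4.49387962e-04, -3.85569263e+01, -3.22114205e+01,  7.01271649e-02,
        3.78358446e-02, -1.51682966e-04]), 'tool_pos': array([ 0.23421471, -0.52449745,  0.23263302]), 'tcp_rot': array([[ 9.13179011e-01,  4.07558514e-01, -3.89602632e-04],
       [ 4.07558514e-01, -9.13177262e-01,  1.82944056e-03],
       [ 3.89827811e-04, -1.82939259e-03, -9.99998251e-01]]), 'wrist_force': array([-0.05807795,  0.23911237, -1.08404558]), 'torque': array([ 0.00258566, -0.00745623,  0.00946599]), 'finger_gap': 0.09169657268837123}
scene [[571.91564619   0.         319.81757627]
 [  0.         571.91564619 241.47089806]
 [  0.           0.           1.        ]] [-0.10031601  0.          0.          0.          0.        ] [ 1.29757202 -0.49044762  1.190599  ] [[ 0.55262206 -0.64882327  0.52310345]
 [ 0.83340239  0.43548732 -0.34028114]

[... 599 characters left out ...]
3]
 [  0.           0.           1.        ]] [-0.08575037  0.          0.          0.          0.        ] [ 0.32274814 -0.03837132  1.48110295] [[ 2.56171877e-02  9.81552144e-01 -1.89470707e-01]
 [-9.99671825e-01  2.51430183e-02 -4.90628447e-03]
 [-5.19085882e-05  1.89534212e-01  9.81874116e-01]]
key_grip [([372.3, 186.0], 0.55), ([392.0, 188.2], 0.18)]
lock [([372.1, 189.2], 0.55)]
key [([373.1, 191.6], 0.61)]
drawer_handle [([394.1, 242.8], 0.78)]
cabinet [([389.7, 189.5], 0.91)]
stand [([202.2, 253.7], 0.93)]
shelf [([161.5, 260.0], 0.85), ([496.1, 308.9], 0.61)]
board [([189.1, 251.8], 0.59)]
bottle [([251.8, 173.7], 0.7)]
jar [([178.9, 187.6], 0.94)]
brush_pot [([495.0, 310.4], 0.76)]
```

View pics/scene0.png

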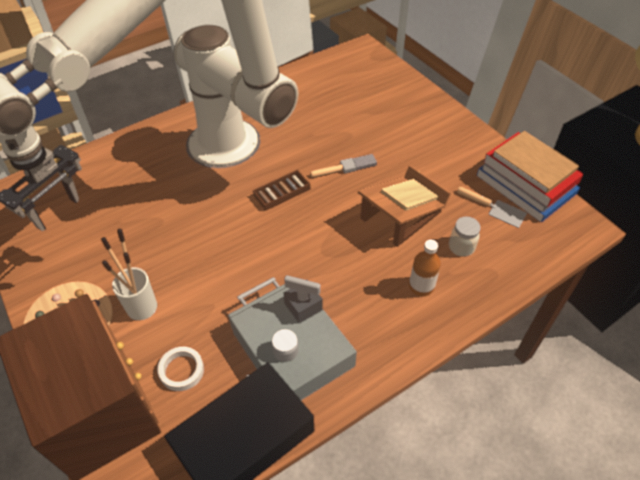

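View pics/top0.png

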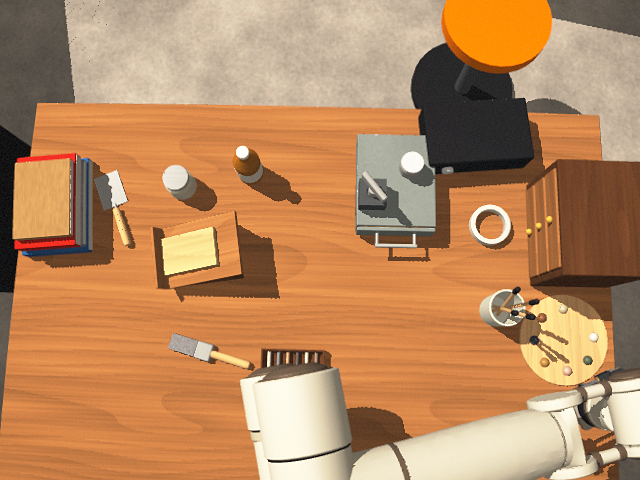

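```bash
cat > h.py <<'E'
import numpy as np, cv2
from scipy.optimize import least_squares
from scipy.spatial.transform import Rotation as R
def proj(s,P):
    P=np.atleast_2d(P); C=np.array(s["orientation"]); q=(P-s["eye"])@C; q=q*[1,-1,-1]
    return cv2.projectPoints(q.astype(float),np.zeros(3),np.zeros(3),np.array(s["intrinsics"]),np.array(s["dist"]))[0][:,0]
def back(s,px,z):
    u=cv2.undistortPoints(np.array([[px]],float),np.array(s["intrinsics"]),np.array(s["dist"]))[0,0]
    d=np.array(s["orientation"])@np.array([u[0],-u[1],-1]); e=np.array(s["eye"]); return e+d*(z-e[2])/d[2]
def crop(s,c,name,w=80,h=60,k=10):
    x,y=c; im=s["color"][y-h//2:y+h//2,x-w//2:x+w//2,::-1]
    cv2.imwrite(name,cv2.resize(im,None,fx=k,fy=k,interpolation=cv2.INTER_CUBIC))
E
python3 - <<'E'
from h import *; from plant import vision,bot
s=vision.snapshot("top"); t=vision.snapshot("scene")
crop(s,(395,190),"pics/c1.png",160,120,5); crop(s,(200,252),"pics/c2.png",120,90,6)
crop(t,(295,330),"pics/c3.png",160,120,5); crop(t,(405,205),"pics/c4.png",120,90,6)
E
```

```text
(no output)
```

View pics/c1.png

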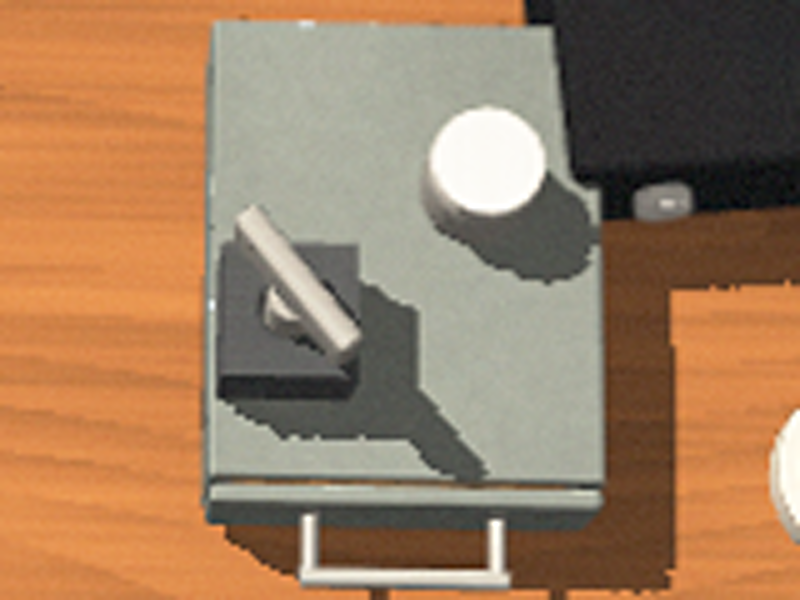

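View pics/c2.png

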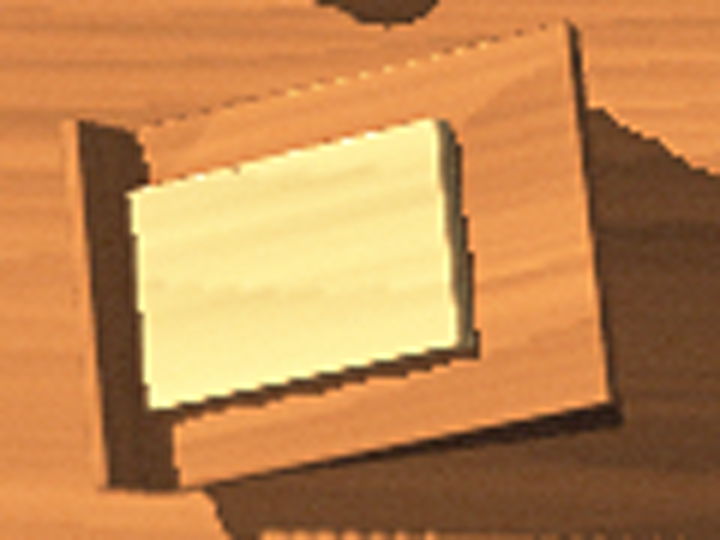

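View pics/c3.png

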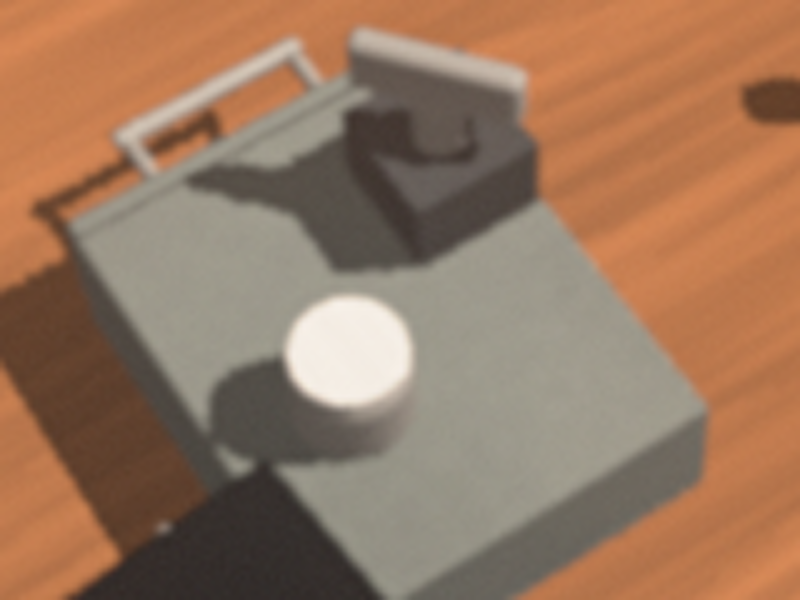

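View pics/c4.png

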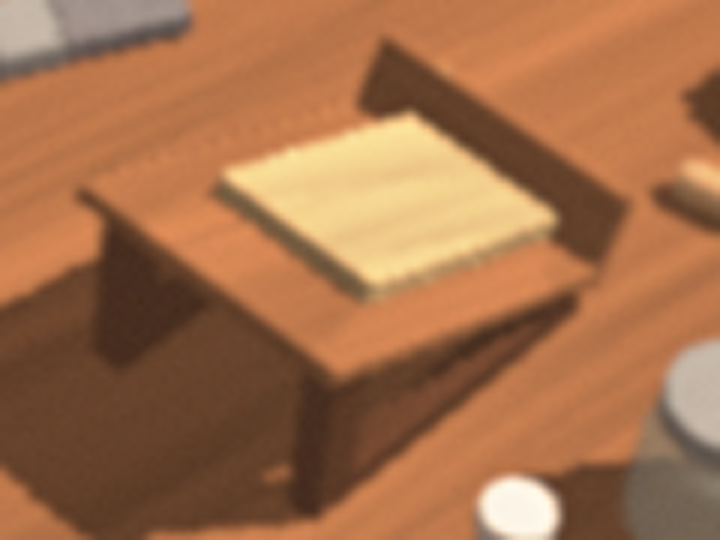

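```bash
cat > fit.py <<'E'
from h import *; import pickle
from plant import vision,bot
T=vision.snapshot("top"); S=vision.snapshot("scene")
def px(o,k,p): return (np.array(p,float)+.5)/k-.5+np.array(o)
c1=lambda x,y:px((315,130),5,(x,y)); c3=lambda x,y:px((215,270),5,(x,y)); c2=lambda x,y:px((140,207),6,(x,y)); c4=lambda x,y:px((345,160),6,(x,y))
def tf(x,y,yaw,P): P=np.array(P,float)/1000; c,s_=np.cos(yaw),np.sin(yaw); return np.array([x+c*P[0]-s_*P[1],y+s_*P[0]+c*P[1],P[2]])
def resid(p):
    x,y,w,xf=p[:4]; o=[]
    L=[(T,c1(215,22),(120,95,74)),(T,c1(553,27),(120,-95,74)),(T,c1(218,377),(-72,92,122)),(T,c1(356,377),(-72,28,122)),(T,c1(358,244),(-8,28,122)),
    (T,c1(207,507),(xf*1e3,95,72)),(T,c1(603,506),(xf*1e3,-95,72)),
    (T,c1(305,577),(xf*1e3-33,50,58)),(T,c1(505,579),(xf*1e3-33,-50,58)),
    (S,c3(706,411),(120,95,74)),(S,c3(537,152),(-8,92,122)),(S,c3(427,210),(-8,28,122)),(S,c3(70,228),(xf*1e3,-95,72)),
    (S,c3(125,137),(xf*1e3-33,-50,58)),(S,c3(293,45),(xf*1e3-33,50,58))]
    for s,q,P in L: o.append(proj(s,tf(x,y,w,P))[0]-q)
    return np.array(o)
r=least_squares(lambda p:resid(p).ravel(),[.45,-.15,0,-.12]); print("cab",r.x,np.degrees(r.x[2])); print(resid(r.x).round(1).tolist())
x,y,w,xf=r.x
lock=tf(x,y,w,(-40,60,122)); hand=tf(x,y,w,(xf*1e3-33,0,58)); print("lock",lock,"handle",hand)
for p in [(247,215),(347,340),(254,208),(358,338)]: print("key",back(T,c1(*p),.178))
# stand
def sf(x,y,yaw,P):
    M=R.from_euler('ZY',[yaw,-.4]).as_matrix(); return np.array([x,y,.035])+M@(np.array(P,float)/1000)
def rs(p):
    x,y,w,bx,by,bw=p; o=[]
    def b(u,v):
        c,s_=np.cos(bw),np.sin(bw); return (bx*1e3+c*u-s_*v,by*1e3+s_*u+c*v,12)
    L=[(T,c2(130,193),b(-75,45)),(T,c2(148,410),b(-75,-45)),(T,c2(440,120),b(75,45)),(T,c2(460,348),b(75,-45)),
    (T,c2(567,22),(207,75,0)),(T,c2(610,402),(207,-75,0)),(T,c2(80,122),(0,75,38)),(T,c2(108,488),(0,-75,38)),
    (S,c4(410,112),b(-75,-45)),(S,c4(557,222),b(-75,45)),(S,c4(222,178),b(75,-45)),(S,c4(370,288),b(75,45)),
    (S,c4(337,378),(207,75,0)),(S,c4(80,190),(207,-75,0)),(S,c4(628,207),(0,75,38)),(S,c4(385,42),(0,-75,38))]
    for s,q,P in L: o.append(proj(s,sf(x,y,w,P))[0]-q)
    return np.array(o)
g=back(T,(161,260),.035)
r2=least_squares(lambda p:rs(p).ravel(),[g[0],g[1],-1.4,.075,0,0]); print("shelf",r2.x.round(4),np.degrees(r2.x[[2,5]])); print(rs(r2.x).round(1).tolist())
print({n:back(T,p,0).round(3) for n,p in dict(bottle=(251.8,173.7),jar=(178.9,187.6),pot=(495,310.4)).items()})
pickle.dump((r.x,r2.x),open("fit.pkl","wb"))
E
python3 fit.py
```

```text
cab [ 0.7287224  -0.19698504  0.02161362 -0.12238232] 1.2383691341516478
[[-1.9, -0.7], [7.7, -1.2], [0.4, -0.3], [0.4, -0.2], [-0.4, -0.2], [0.3, -0.7], [0.8, -0.2], [-0.7, 0.1], [1.1, -0.2], [2.8, -3.0], [1.7, -2.9], [-0.3, -0.4], [-0.6, -1.3], [-1.0, 0.9], [1.3, -0.7]]
lock [ 0.68743503 -0.13786353  0.122     ] handle [ 0.57337638 -0.20034315  0.058     ]
key [ 0.71541576 -0.11486159  0.178     ]
key [ 0.6588329  -0.16006152  0.178     ]
key [ 0.71876559 -0.11796073  0.178     ]
key [ 0.65988013 -0.16495215  0.178     ]
shelf [ 5.3220e-01  3.5530e-01 -1.4064e+00  7.5500e-02  1.0000e-03 -5.6000e-03] [-80.58289706  -0.32289274]
[[-0.0, -0.3], [0.1, 0.1], [0.2, -0.4], [0.7, -0.4], [1.0, -0.6], [1.1, -0.3], [0.3, -1.3], [1.0, -0.4], [0.4, 0.0], [0.6, -1.2], [-0.4, -1.3], [0.5, -1.1], [0.2, -1.0], [-0.0, -1.6], [0.8, -1.1], [-0.4, -1.9]]
{'bottle': array([0.759, 0.16 , 0.   ]), 'jar': array([0.718, 0.345, 0.   ]), 'pot': array([ 0.427, -0.452,  0.   ])}
```

```bash
sed -i 's/(T,c1(553,27),(120,-95,74)),//' fit.py; python3 fit.py|head -4
```

```text
cab [ 0.72805936 -0.19942804  0.00293482 -0.12147969] 0.16815295110118414
[[0.0, -1.1], [0.8, -0.7], [0.9, -0.1], [0.6, -0.1], [0.4, -1.5], [0.9, 0.5], [-0.9, -0.4], [0.9, 0.1], [1.4, -1.6], [1.2, -2.1], [-1.2, 0.1], [-1.0, -1.7], [-1.0, 0.6], [1.7, -0.4]]
lock [ 0.68788345 -0.13954569  0.122     ] handle [ 0.57358034 -0.19988141  0.058     ]
key [ 0.71541576 -0.11486159  0.178     ]
```

```bash
cat > d.py <<'E'
import sys,numpy as np
from scipy.spatial.transform import Rotation as R
from plant import bot
# usage: d.py x y z xangle_deg [pitch about tool y deg]; prints shift mm and rotvec, tool frame
a=[float(v) for v in sys.argv[1:]]
s=bot.sense(); M=np.array(s["tcp_rot"]); p=np.array(s["tool_pos"])
q=np.radians(a[3]); D=np.array([[np.cos(q),np.sin(q),0],[np.sin(q),-np.cos(q),0],[0,0,-1]])
if len(a)>4: D=D@R.from_euler('y',a[4],degrees=True).as_matrix()
print("t",s["time"],"pos",p.round(4),"xang",np.degrees(np.arctan2(M[1,0],M[0,0])).round(2),"F",np.round(s["wrist_force"],1),"Tq",np.round(s["torque"],2),"gap",round(s["finger_gap"]*1e3,1),"q",np.round(s["joint_pos"],0))
print("shift",(M.T@(np.array(a[:3])-p)*1e3).round(1),"rv",R.from_matrix(M.T@D).as_rotvec().round(4))
E
python3 d.py .688 -.139 .36 38.6
```

```text
t 1.5 pos [ 0.2343 -0.5251  0.2336] xang 24.05 F [ 0.   0.5 -0.2] Tq [0.04 0.01 0.02] gap 91.8 q [-78.   9.  92.   0.  79. -12.]
shift [ 571.6 -167.7 -126.4] rv [-0.    -0.    -0.254]
```

Call:
{"fn": "servo_tool", "kwargs": {"rows": [[0,0,-42,0,0,0,60],[0,0,-84,0,0,0,60],[30,0,-126,0,0,0,60],[72,-21,-126,0,0,-0.1,60],[114,-33,-126,0,0,-0.2,60],[156,-45,-126,0,0,-0.25,60],[197,-57,-126,0,0,-0.25,60],[238,-69,-126,0,0,-0.25,60]]}}

```text
time: 2.17
tool_pos: [0.4115, -0.3748, 0.3599]
tcp_rot: [[0.784, 0.621, 0.0], [0.621, -0.784, -0.001], [0.0, 0.001, -1.0]]
wrist_force: [0.8, -1.0, 0.0]
finger_gap: 0.0601
```

```bash
python3 d.py .688 -.139 .36 38.6;python3 d.py .688 -.139 .22 38.6
```

```text
t 2.1667 pos [ 0.4115 -0.3748  0.3599] xang 38.36 F [ 0.8 -1.   0. ] Tq [-0.02 -0.04 -0.02] gap 60.1 q [-55.   3.  84.   0.  93.  -3.]
shift [ 3.632e+02 -1.330e+01 -1.000e-01] rv [ 0.0008 -0.     -0.0041]
t 2.1667 pos [ 0.4115 -0.3748  0.3599] xang 38.36 F [ 0.8 -1.   0. ] Tq [-0.02 -0.04 -0.02] gap 60.1 q [-55.   3.  84.   0.  93.  -3.]
shift [363.2 -13.4 139.9] rv [ 0.0008 -0.     -0.0041]
```

Call:
{"fn": "servo_tool", "kwargs": {"rows": [[41,0,0,0,0,0,60],[82,-3,0,0,0,0,60],[123,-6,0,0,0,0,60],[164,-8,0,0,0,0,60],[205,-10,0,0,0,0,60],[246,-12,0,0,0,0,60],[287,-13,0,0,0,0,60],[328,-13,0,0,0,0,60]]}}

```text
time: 2.83
tool_pos: [0.6606, -0.1606, 0.3597]
tcp_rot: [[0.784, 0.621, 0.0], [0.621, -0.784, -0.0], [0.0, 0.0, -1.0]]
wrist_force: [0.4, -1.4, 0.4]
finger_gap: 0.0602
```

Call:
{"fn": "servo_tool", "kwargs": {"rows": [[25,0,20,0,0,0,60],[35,0,55,0,0,0,60],[35,0,95,0,0,0,60],[35,0,120,0,0,0,60],[35,0,130,0,0,0,60],[35,0,130,0,0,0,60]]}}

```text
time: 3.33
tool_pos: [0.6852, -0.1402, 0.2259]
tcp_rot: [[0.784, 0.621, -0.006], [0.621, -0.784, 0.002], [-0.003, -0.006, -1.0]]
wrist_force: [0.1, 0.4, -0.3]
finger_gap: 0.0599
```

```bash
python3 d.py .688 -.139 .165 38.6; python3 - <<'E'
from h import *; from plant import vision
s=vision.snapshot("top"); t=vision.snapshot("scene")
crop(s,(385,180),"pics/k1.png",120,90,6); crop(t,(300,290),"pics/k3.png",120,90,6)
E
```

```text
t 3.3333 pos [ 0.6852 -0.1402  0.2259] xang 38.37 F [ 0.1  0.4 -0.3] Tq [ 0.02 -0.02  0.01] gap 59.9 q [-21.  28.  69.  -0.  84.  30.]
shift [ 3.1  1.2 60.8] rv [-0.0056  0.0033 -0.004 ]
```

View pics/k1.png

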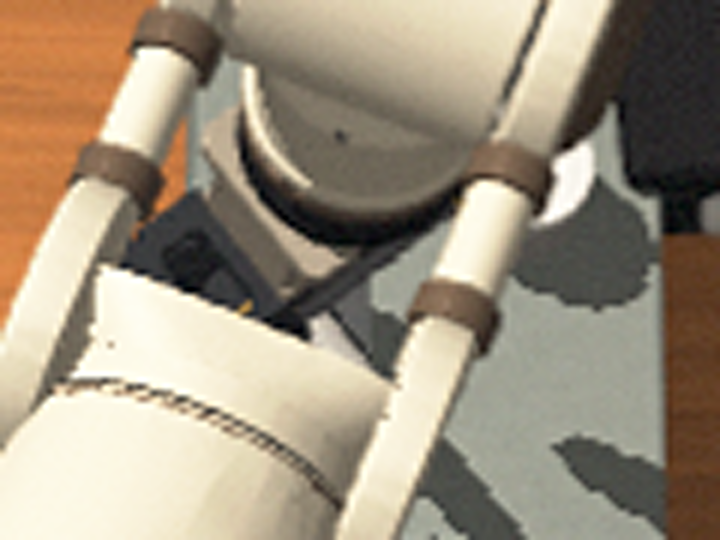

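View pics/k3.png

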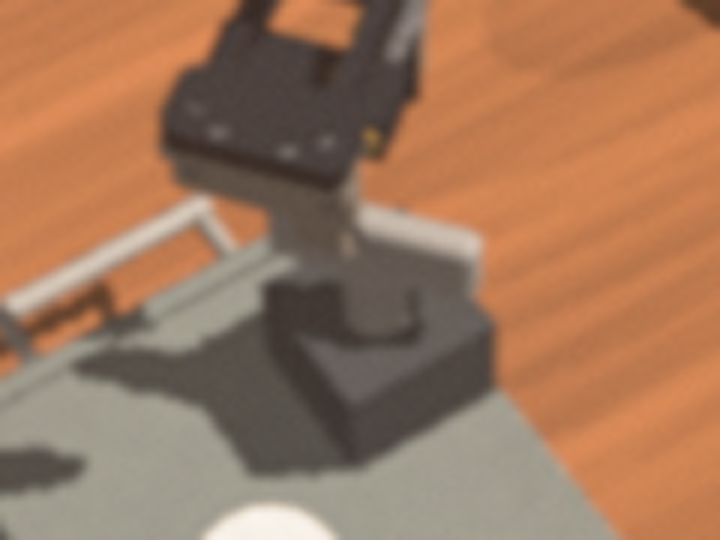

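The scene crop shows the open fingers above the key bar, aligned with it (bar around (420,240) in the crop). Lower, straddle and close.

Call:
{"fn": "servo_tool", "kwargs": {"rows": [[3,1,20,-0.0056,0.003,0,60],[3,1,40,-0.0056,0.003,0,60],[3,1,55,-0.0056,0.003,0,60],[3,1,61,-0.0056,0.003,0,60],[3,1,61,-0.0056,0.003,0,60]]}}

```text
time: 3.85
tool_pos: [0.6901, -0.14, 0.1694]
tcp_rot: [[0.784, 0.621, 0.007], [0.621, -0.784, -0.003], [0.003, 0.006, -1.0]]
wrist_force: [-0.7, 0.2, -0.0]
finger_gap: 0.0599
```

```bash
python3 d.py .688 -.139 .165 38.6
```

```text
t 3.85 pos [ 0.6901 -0.14    0.1694] xang 38.36 F [-0.7  0.2 -0. ] Tq [-0.02  0.03 -0.03] gap 59.9 q [-21.  30.  72.  -0.  77.  30.]
shift [-1.  -2.1  4.4] rv [ 0.0063 -0.0034 -0.0042]
```

Call:
{"fn": "servo_tool", "kwargs": {"rows": [[-1,-1,3,0.004,-0.002,-0.004,60],[-1,-1,3,0.004,-0.002,-0.004,60],[-1,-1,3,0.004,-0.002,-0.004,60]]}}

```text
time: 4.1
tool_pos: [0.6892, -0.1399, 0.1674]
tcp_rot: [[0.782, 0.624, 0.004], [0.624, -0.782, -0.002], [0.002, 0.004, -1.0]]
wrist_force: [-0.9, -0.3, 0.8]
finger_gap: 0.0603
```

```bash
python3 d.py .688 -.139 .165 38.6
```

```text
t 4.1 pos [ 0.6892 -0.1399  0.1674] xang 38.6 F [-0.9 -0.3  0.8] Tq [ 0.   -0.01 -0.01] gap 60.3 q [-21.  30.  72.   0.  77.  30.]
shift [-0.4 -1.5  2.4] rv [ 0.0039 -0.0023 -0.    ]
```

Close gently, stepwise, watching the lateral force.

Call:
{"fn": "servo_tool", "kwargs": {"rows": [[0,0,2,0.003,-0.002,0,40],[0,0,2,0.003,-0.002,0,25],[0,0,2,0.003,-0.002,0,18],[0,0,2,0.003,-0.002,0,15],[0,0,2,0.003,-0.002,0,10],[0,0,2,0.003,-0.002,0,10],[0,0,2,0.003,-0.002,0,10]]}}

```text
time: 4.68
tool_pos: [0.6885, -0.1396, 0.1636]
tcp_rot: [[0.781, 0.624, -0.001], [0.624, -0.781, 0.0], [-0.001, -0.001, -1.0]]
wrist_force: [-0.3, -0.5, 0.3]
finger_gap: 0.0216
```

```bash
python3 d.py .688 -.139 .165 38.6
```

```text
t 4.6833 pos [ 0.6885 -0.1396  0.1636] xang 38.6 F [-0.3 -0.5  0.3] Tq [ 0.01 -0.06 -0.01] gap 21.6 q [-21.  31.  72.  -0.  77.  30.]
shift [ 0.  -0.8 -1.4] rv [-0.0012  0.0009  0.0001]
```

Call:
{"fn": "servo_tool", "kwargs": {"rows": [[0,0,0,0,0,0,10],[0,0,0,0,0,0,10],[0,0,0,0,0,0,10],[0,0,0,0,0,0,10]]}}

```text
time: 5.02
tool_pos: [0.6885, -0.1396, 0.1637]
tcp_rot: [[0.782, 0.624, -0.001], [0.624, -0.782, 0.0], [-0.001, -0.001, -1.0]]
wrist_force: [0.2, 0.7, -0.7]
finger_gap: 0.0218
```

```bash
python3 d.py .688 -.139 .165 38.6
```

```text
t 5.0167 pos [ 0.6885 -0.1396  0.1637] xang 38.6 F [ 0.2  0.7 -0.7] Tq [-0.11 -0.08 -0.04] gap 21.8 q [-21.  31.  72.  -0.  77.  30.]
shift [ 0.  -0.8 -1.3] rv [-0.0012  0.0009  0.    ]
```

```bash
python3 - <<'E'
from h import *; from plant import vision
s=vision.snapshot("top"); t=vision.snapshot("scene")
crop(t,(300,290),"pics/k4.png",80,60,10);crop(s,(375,180),"pics/k5.png",80,60,10)
E
```

```text
(no output)
```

View pics/k4.png

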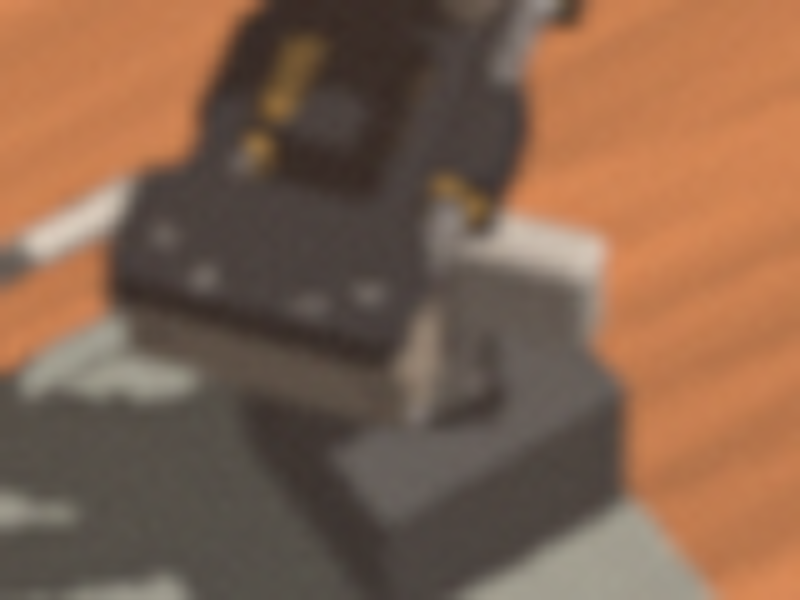

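View pics/k5.png

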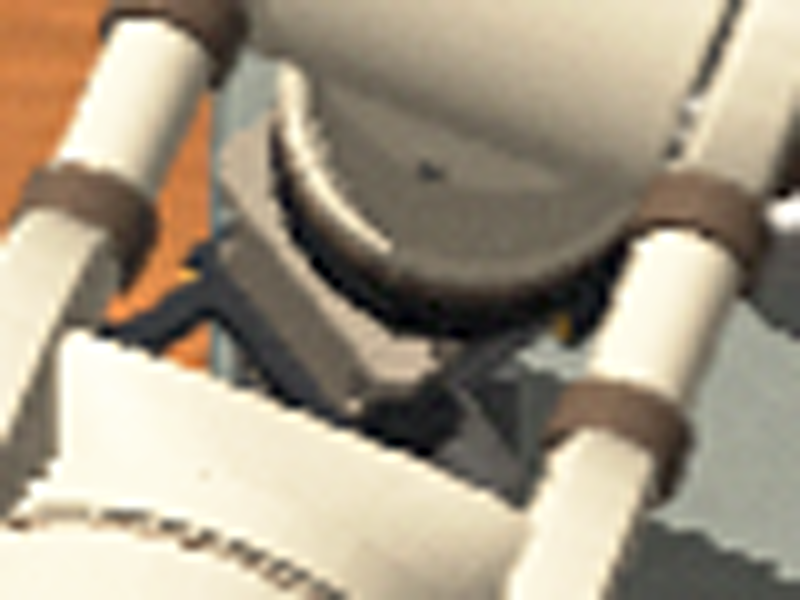

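Gap stops at 21.8 mm rather than 14, so the tips are probably touching the 24 mm shank just under the bar. I'll open, raise about 8 mm and close again.

Call:
{"fn": "servo_tool", "kwargs": {"rows": [[0,0,0,0,0,0,40],[0,0,0,0,0,0,40],[0,-0.5,-8,0,0,0,40],[0,-0.5,-8,0,0,0,40],[0,-0.5,-8,0,0,0,10],[0,-0.5,-8,0,0,0,10],[0,-0.5,-8,0,0,0,10],[0,-0.5,-8,0,0,0,10]]}}

```text
time: 5.78
tool_pos: [0.688, -0.1391, 0.1714]
tcp_rot: [[0.781, 0.624, -0.002], [0.624, -0.781, 0.001], [-0.001, -0.002, -1.0]]
wrist_force: [0.9, -1.9, 0.7]
finger_gap: 0.0153
```

Call:
{"fn": "servo_tool", "kwargs": {"rows": [[0,0,0,0,0,0,10],[0,0,0,0,0,0,10],[0,0,0,0,0,0,10]]}}

```text
time: 6.03
tool_pos: [0.688, -0.1391, 0.1714]
tcp_rot: [[0.781, 0.624, -0.002], [0.624, -0.781, 0.001], [-0.001, -0.002, -1.0]]
wrist_force: [-1.4, -0.3, -0.7]
finger_gap: 0.0138
```

```bash
python3 d.py .688 -.139 .17 38.6
```

```text
t 6.0333 pos [ 0.688  -0.1391  0.1714] xang 38.61 F [-1.4 -0.3 -0.7] Tq [-0.01 -0.03  0.02] gap 13.8 q [-21.  30.  72.  -0.  78.  30.]
shift [ 0.1 -0.1  1.4] rv [-0.0017  0.0012  0.0001]
```

Call:
{"fn": "servo_tool", "kwargs": {"rows": [[0,0,0.5,0,0,0,10],[0,0,1,0,0,0,10],[0,0,1,0,0,0,10]]}}

```text
time: 6.28
tool_pos: [0.6881, -0.1391, 0.1713]
tcp_rot: [[0.781, 0.624, -0.002], [0.624, -0.781, 0.0], [-0.001, -0.001, -1.0]]
wrist_force: [-1.9, -0.1, 4.1]
finger_gap: 0.014
```

```bash
python3 d.py .688 -.139 .17 38.6
```

```text
t 6.2833 pos [ 0.6881 -0.1391  0.1713] xang 38.61 F [-1.9 -0.1  4.1] Tq [0.14 0.47 0.05] gap 14.0 q [-21.  30.  72.  -0.  78.  30.]
shift [-0.  -0.2  1.3] rv [-0.0012  0.0009  0.0002]
```

Call:
{"fn": "servo_tool", "kwargs": {"rows": [[0,0,1,0,0,0.05,10],[0,0,1.2,0,0,0.1,10],[0,0,1.2,0,0,0.15,10],[0,0,1.2,0,0,0.2,10],[0,0,1.2,0,0,0.25,10]]}}

```text
time: 6.7
tool_pos: [0.6892, -0.1395, 0.1712]
tcp_rot: [[0.913, 0.409, 0.002], [0.409, -0.913, -0.001], [0.001, 0.001, -1.0]]
wrist_force: [0.7, 0.8, 6.7]
finger_gap: 0.0135
```

```bash
python3 d.py .688 -.139 .17 38.6
```

```text
t 6.7 pos [ 0.6892 -0.1395  0.1712] xang 24.14 F [0.7 0.8 6.7] Tq [ 0.12 -0.03  0.02] gap 13.5 q [-21.  30.  72.  -0.  78.  45.]
shift [-0.9 -1.   1.2] rv [ 0.0016 -0.0012 -0.2523]
```

Call:
{"fn": "servo_tool", "kwargs": {"rows": [[0,0,0.4,0,0,0.05,10],[0,0,0.4,0,0,0.1,10],[0,0,0.4,0,0,0.15,10],[0,0,0.4,0,0,0.15,10]]}}

```text
time: 7.03
tool_pos: [0.6895, -0.1396, 0.1711]
tcp_rot: [[0.963, 0.268, 0.003], [0.268, -0.963, -0.001], [0.002, 0.002, -1.0]]
wrist_force: [-0.2, 0.4, 6.0]
finger_gap: 0.0138
```

Call:
{"fn": "servo_tool", "kwargs": {"rows": [[0,0,0,0,0,0.05,10],[0,0,0,0,0,0.1,10],[0,0,0,0,0,0.15,10],[0,0,0,0,0,0.15,10]]}}

```text
time: 7.37
tool_pos: [0.6895, -0.1396, 0.171]
tcp_rot: [[0.993, 0.121, 0.003], [0.121, -0.993, -0.001], [0.003, 0.001, -1.0]]
wrist_force: [-0.3, 0.4, 6.1]
finger_gap: 0.0138
```

Call:
{"fn": "servo_tool", "kwargs": {"rows": [[0,0,0,0,0,0.05,10],[0,0,0,0,0,0.1,10],[0,0,0,0,0,0.1,10]]}}

```text
time: 7.62
tool_pos: [0.6895, -0.1395, 0.1708]
tcp_rot: [[1.0, 0.022, 0.003], [0.022, -1.0, -0.001], [0.003, 0.001, -1.0]]
wrist_force: [-0.1, 0.6, 4.8]
finger_gap: 0.0139
```

Call:
{"fn": "servo_tool", "kwargs": {"rows": [[0,0,0,0,0,0.05,10],[0,0,0,0,0,0.1,10],[0,0,0,0,0,0.15,10],[0,0,0,0,0,0.15,10]]}}

```text
time: 7.95
tool_pos: [0.6884, -0.1392, 0.1691]
tcp_rot: [[0.992, -0.127, -0.001], [-0.127, -0.992, 0.0], [-0.001, -0.0, -1.0]]
wrist_force: [-0.3, -0.3, -2.5]
finger_gap: 0.0139
```

```bash
python3 d.py .688 -.139 .17 38.6
```

```text
t 7.95 pos [ 0.6884 -0.1392  0.1691] xang -7.3 F [-0.3 -0.3 -2.5] Tq [ 0.05 -0.   -0.  ] gap 13.9 q [-21.  30.  72.  -0.  78.  76.]
shift [-0.4 -0.1 -0.9] rv [-4.000e-04  6.000e-04 -8.011e-01]
```

It has begun to drop (load fell away, 2 mm sink, about 46° clockwise). Follow it down.

Call:
{"fn": "servo_tool", "kwargs": {"rows": [[0,0,1,0,0,0,10],[0,0,2,0,0,0,10],[0,0,3,0,0,0,10],[0,0,4,0,0,0,10]]}}

```text
time: 8.28
tool_pos: [0.6877, -0.1391, 0.1642]
tcp_rot: [[0.992, -0.125, -0.003], [-0.125, -0.992, 0.001], [-0.003, -0.001, -1.0]]
wrist_force: [-1.2, 0.4, -2.4]
finger_gap: 0.014
```

Call:
{"fn": "servo_tool", "kwargs": {"rows": [[0,0,1,0,0,0,10],[0,0,2,0,0,0,10],[0,0,3,0,0,0,10],[0,0,4,0,0,0,10]]}}

```text
time: 8.62
tool_pos: [0.688, -0.1391, 0.1608]
tcp_rot: [[0.992, -0.126, -0.002], [-0.126, -0.992, 0.0], [-0.002, -0.0, -1.0]]
wrist_force: [-0.5, -0.4, -2.1]
finger_gap: 0.0138
```

```bash
python3 d.py .688 -.139 .159 38.6
```

```text
t 8.6167 pos [ 0.688  -0.1391  0.1608] xang -7.23 F [-0.5 -0.4 -2.1] Tq [ 0.02  0.03 -0.02] gap 13.8 q [-21.  31.  72.  -0.  77.  76.]
shift [-0.  -0.1  1.8] rv [-0.001   0.0016 -0.7998]
```

Call:
{"fn": "servo_tool", "kwargs": {"rows": [[0,0,1,0,0,0,10],[0,0,2,0,0,0,10],[0,0,2,0,0,0,10]]}}

```text
time: 8.87
tool_pos: [0.6882, -0.1392, 0.1594]
tcp_rot: [[0.992, -0.126, -0.001], [-0.126, -0.992, 0.0], [-0.001, -0.0, -1.0]]
wrist_force: [-0.3, 0.7, 0.3]
finger_gap: 0.0143
```

```bash
python3 d.py .688 -.139 .159 38.6
```

```text
t 8.8667 pos [ 0.6882 -0.1392  0.1594] xang -7.23 F [-0.3  0.7  0.3] Tq [0.09 0.18 0.  ] gap 14.3 q [-21.  31.  72.  -0.  77.  76.]
shift [-0.2 -0.1  0.4] rv [-6.000e-04  1.200e-03 -7.998e-01]
```

Call:
{"fn": "servo_tool", "kwargs": {"rows": [[0,0,0,0,0,0.07,10],[0,0,0,0,0,0.14,10],[0,0,0,0,0,0.21,10],[0,0,0,0,0,0.28,10],[0,0,0,0,0,0.35,10],[0,0,0,0,0,0.42,10]]}}

```text
time: 9.37
tool_pos: [0.6885, -0.139, 0.1594]
tcp_rot: [[0.853, -0.522, -0.001], [-0.522, -0.853, 0.0], [-0.001, -0.0, -1.0]]
wrist_force: [0.7, -0.3, -1.3]
finger_gap: 0.0135
```

```bash
python3 d.py .688 -.139 .159 38.6
```

```text
t 9.3667 pos [ 0.6885 -0.139   0.1594] xang -31.47 F [ 0.7 -0.3 -1.3] Tq [ 0.17 -0.04  0.09] gap 13.5 q [-21.  31.  72.   0.  77. 100.]
shift [-0.4  0.2  0.4] rv [-5.000e-04  6.000e-04 -1.223e+00]
```

Call:
{"fn": "servo_tool", "kwargs": {"rows": [[0,0,0,0,0,0.07,10],[0,0,0,0,0,0.14,10],[0,0,0,0,0,0.21,10],[0,0,0,0,0,0.28,10],[0,0,0,0,0,0.35,10]]}}

```text
time: 9.78
tool_pos: [0.6886, -0.1389, 0.1594]
tcp_rot: [[0.622, -0.783, -0.0], [-0.783, -0.622, 0.001], [-0.001, -0.0, -1.0]]
wrist_force: [1.2, 0.3, -1.0]
finger_gap: 0.0138
```

```bash
python3 d.py .688 -.139 .159 38.6
```

```text
t 9.7833 pos [ 0.6886 -0.1389  0.1594] xang -51.53 F [ 1.2  0.3 -1. ] Tq [ 0.28 -0.22  0.06] gap 13.8 q [-21.  31.  72.   0.  77. 120.]
shift [-0.3  0.5  0.4] rv [-6.000e-04  4.000e-04 -1.573e+00]
```

Call:
{"fn": "servo_tool", "kwargs": {"rows": [[0,0,0,0,0,0.05,10],[0,0,0,0,0,0.1,10],[0,0,0,0,0,0.15,10],[0,0,0,0,0,0.15,10]]}}

```text
time: 10.12
tool_pos: [0.6886, -0.1389, 0.1594]
tcp_rot: [[0.5, -0.866, -0.0], [-0.866, -0.5, 0.001], [-0.001, -0.0, -1.0]]
wrist_force: [1.7, 1.0, -1.3]
finger_gap: 0.0135
```

```bash
python3 d.py .688 -.139 .159 38.6
```

```text
t 10.1167 pos [ 0.6886 -0.1389  0.1594] xang -60.0 F [ 1.7  1.  -1.3] Tq [ 0.35 -0.31  0.07] gap 13.5 q [-21.  31.  72.   0.  77. 129.]
shift [-0.2  0.6  0.4] rv [-7.0000e-04  3.0000e-04 -1.7209e+00]
```

Call:
{"fn": "servo_tool", "kwargs": {"rows": [[0,0,0,0,0,0.05,10],[0,0,0,0,0,0.1,10],[0,0,0,0,0,0.1,10]]}}

```text
time: 10.37
tool_pos: [0.6887, -0.1389, 0.1594]
tcp_rot: [[0.412, -0.911, -0.0], [-0.911, -0.412, 0.001], [-0.001, -0.0, -1.0]]
wrist_force: [2.1, 0.9, -0.6]
finger_gap: 0.0137
```

```bash
python3 d.py .688 -.139 .159 38.6
```

```text
t 10.3667 pos [ 0.6887 -0.1389  0.1594] xang -65.66 F [ 2.1  0.9 -0.6] Tq [ 0.35 -0.45  0.06] gap 13.7 q [-21.  31.  72.   0.  77. 134.]
shift [-0.2  0.6  0.4] rv [-7.0000e-04  2.0000e-04 -1.8196e+00]
```

Call:
{"fn": "servo_tool", "kwargs": {"rows": [[0,0,0,0,0,0.05,10],[0,0,0,0,0,0.1,10],[0,0,0,0,0,0.1,10]]}}

```text
time: 10.62
tool_pos: [0.6887, -0.1389, 0.1594]
tcp_rot: [[0.32, -0.947, 0.0], [-0.947, -0.32, 0.001], [-0.001, -0.0, -1.0]]
wrist_force: [2.1, 2.1, 0.9]
finger_gap: 0.0135
```

```bash
python3 d.py .688 -.139 .159 38.6
```

```text
t 10.6167 pos [ 0.6887 -0.1389  0.1594] xang -71.34 F [2.1 2.1 0.9] Tq [ 0.47 -0.53  0.06] gap 13.5 q [-21.  31.  72.   0.  77. 140.]
shift [-0.1  0.7  0.4] rv [-7.0000e-04  2.0000e-04 -1.9187e+00]
```

Call:
{"fn": "servo_tool", "kwargs": {"rows": [[0,0,0,0,0,0.05,10],[0,0,0,0,0,0.1,10],[0,0,0,0,0,0.1,10]]}}

```text
time: 10.87
tool_pos: [0.6887, -0.1389, 0.1594]
tcp_rot: [[0.224, -0.974, 0.0], [-0.974, -0.224, 0.001], [-0.001, -0.0, -1.0]]
wrist_force: [2.9, 0.9, -1.1]
finger_gap: 0.0139
```

```bash
python3 d.py .688 -.139 .159 38.6
```

```text
t 10.8667 pos [ 0.6887 -0.1389  0.1594] xang -77.03 F [ 2.9  0.9 -1.1] Tq [ 0.49 -0.77  0.07] gap 13.9 q [-21.  31.  72.   0.  77. 146.]
shift [-0.1  0.7  0.4] rv [-7.0000e-04  1.0000e-04 -2.0181e+00]
```

Call:
{"fn": "servo_tool", "kwargs": {"rows": [[0,0,0,0,0,0.05,10],[0,0,0,0,0,0.1,10],[0,0,0,0,0,0.1,10]]}}

```text
time: 11.12
tool_pos: [0.6887, -0.1389, 0.1594]
tcp_rot: [[0.126, -0.992, 0.0], [-0.992, -0.126, 0.001], [-0.001, -0.0, -1.0]]
wrist_force: [4.2, 1.0, -0.4]
finger_gap: 0.0136
```

```bash
python3 d.py .688 -.139 .159 38.6
```

```text
t 11.1167 pos [ 0.6887 -0.1389  0.1594] xang -82.74 F [ 4.2  1.  -0.4] Tq [ 0.52 -0.89  0.06] gap 13.6 q [-21.  31.  72.   0.  77. 151.]
shift [-0.   0.7  0.4] rv [-8.0000e-04  1.0000e-04 -2.1178e+00]
```

Call:
{"fn": "servo_tool", "kwargs": {"rows": [[0,0,0,0,0,0.05,10],[0,0,0,0,0,0.05,10],[0,0,0,0,0,0.05,10]]}}

```text
time: 11.37
tool_pos: [0.6887, -0.139, 0.1594]
tcp_rot: [[0.078, -0.997, 0.0], [-0.997, -0.078, 0.001], [-0.001, -0.0, -1.0]]
wrist_force: [5.0, 2.1, 0.1]
finger_gap: 0.0135
```

```bash
python3 d.py .688 -.139 .159 38.6
```

```text
t 11.3667 pos [ 0.6887 -0.139   0.1594] xang -85.52 F [5.  2.1 0.1] Tq [ 0.63 -1.09  0.04] gap 13.5 q [-21.  31.  72.   0.  77. 154.]
shift [-0.   0.7  0.4] rv [-6.0000e-04  2.0000e-04 -2.1663e+00]
```

Call:
{"fn": "servo_tool", "kwargs": {"rows": [[0,0,0,0,0,0.05,10],[0,0,0,0,0,0.1,10],[0,0,0,0,0,0.1,10]]}}

```text
time: 11.62
tool_pos: [0.6887, -0.1391, 0.1594]
tcp_rot: [[-0.023, -1.0, -0.0], [-1.0, 0.023, 0.0], [-0.0, 0.0, -1.0]]
wrist_force: [4.3, 1.3, -0.8]
finger_gap: 0.0138
```

```bash
python3 d.py .688 -.139 .159 38.6; python3 - <<'E'
from h import *; from plant import vision
s=vision.snapshot("top"); t=vision.snapshot("scene")
crop(t,(300,290),"pics/m4.png",80,60,10)
E
```

```text
t 11.6167 pos [ 0.6887 -0.1391  0.1594] xang -91.33 F [ 4.3  1.3 -0.8] Tq [ 0.53 -1.12  0.41] gap 13.8 q [-21.  31.  72.   0.  77. 160.]
shift [-0.1  0.7  0.4] rv [-1.0000e-04  1.0000e-04 -2.2678e+00]
```

View pics/m4.png

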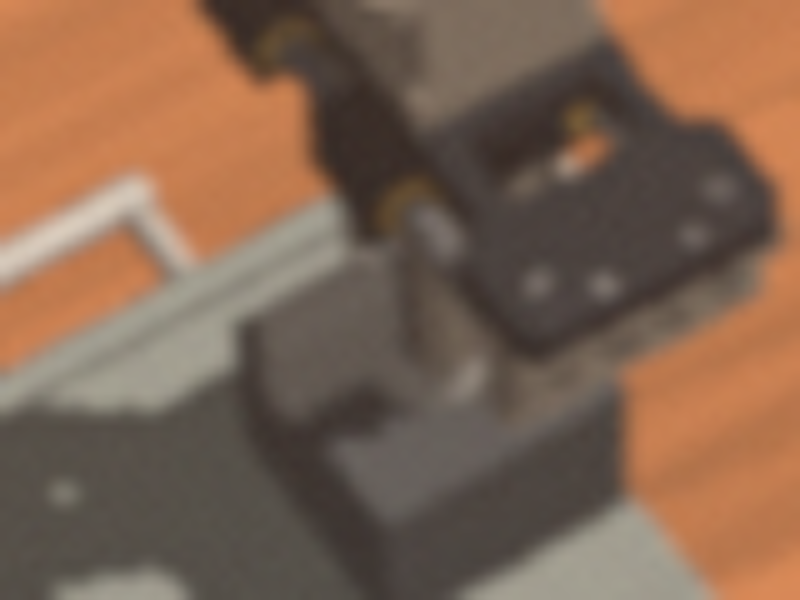

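Torque about the axis jumped to 0.41 N m, so the rotor is at its stop; the picture shows the bar aligned with the cabinet front and low over the housing. I'll release and go to the handle.

Call:
{"fn": "servo_tool", "kwargs": {"rows": [[0,0,0,0,0,-0.02,13],[0,0,0,0,0,-0.02,40],[0,0,0,0,0,-0.02,50],[0,0,0,0,0,-0.02,50],[0,0,-15,0,0,-0.02,50],[0,0,-50,0,0,-0.02,50],[0,0,-80,0,0,-0.02,40],[0,0,-90,0,0,0,22]]}}

```text
time: 12.38
tool_pos: [0.6895, -0.1402, 0.2546]
tcp_rot: [[-0.026, -1.0, 0.004], [-1.0, 0.026, -0.003], [0.003, -0.004, -1.0]]
wrist_force: [-0.7, -0.6, 1.2]
finger_gap: 0.036
```

```bash
python3 d.py .5736 -.218 .24 -90;  python3 - <<'E'
from h import *; from plant import vision
s=vision.snapshot("top"); t=vision.snapshot("scene")
crop(t,(300,290),"pics/n4.png",100,75,8)
E
```

```text
t 12.3833 pos [ 0.6895 -0.1402  0.2546] xang -91.47 F [-0.7 -0.6  1.2] Tq [ 0.11 -0.01  0.02] gap 36.0 q [-21.  27.  67.  -0.  86. 160.]
shift [ 80.7 114.   14.4] rv [-0.0044 -0.0027 -0.0257]
```

View pics/n4.png

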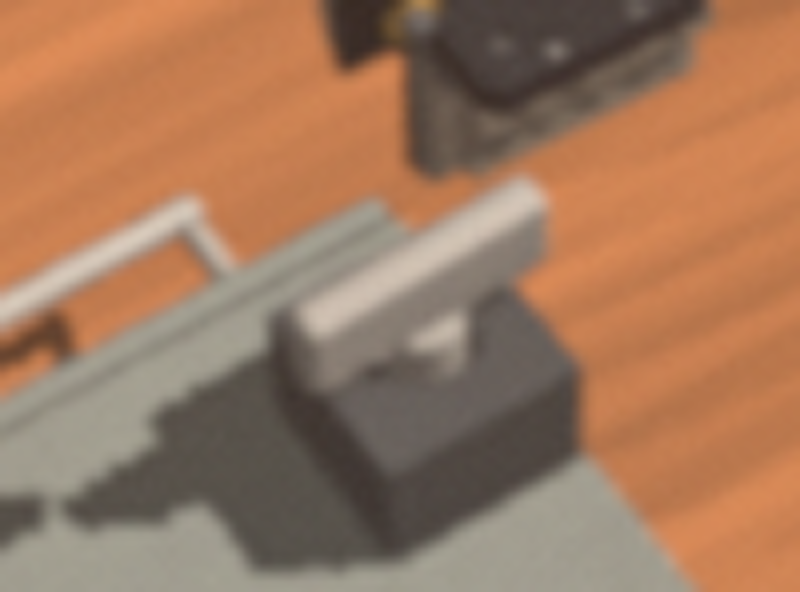

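The key stands upright and seated in the lock, bar parallel to the drawer front, and was not lifted. Next, the handle.

Call:
{"fn": "servo_tool", "kwargs": {"rows": [[25,32,0,0,0,-0.025,22],[50,64,0,0,0,-0.025,22],[72,98,10,-0.004,-0.003,-0.025,22],[80,113,14,-0.004,-0.003,-0.025,22],[81,114,50,-0.004,-0.003,-0.025,22],[81,114,85,-0.004,-0.003,-0.025,22],[81,114,110,-0.004,-0.003,-0.025,22],[81,114,110,-0.004,-0.003,-0.025,22]]}}

```text
time: 13.15
tool_pos: [0.5663, -0.2142, 0.1298]
tcp_rot: [[-0.001, -1.0, -0.02], [-1.0, 0.001, 0.012], [-0.012, 0.02, -1.0]]
wrist_force: [-0.1, 0.4, -1.2]
finger_gap: 0.0221
```

```bash
python3 d.py .5736 -.218 .062 -90;  python3 - <<'E'
from h import *; from plant import vision
s=vision.snapshot("top"); t=vision.snapshot("scene")
crop(t,(260,280),"pics/o4.png",100,75,8); crop(s,(395,230),"pics/o5.png",100,75,8)
E
```

```text
t 13.15 pos [ 0.5663 -0.2142  0.1298] xang -90.05 F [-0.1  0.4 -1.2] Tq [ 0.14  0.02 -0.02] gap 22.1 q [-32.  20.  91.  -0.  71. 148.]
shift [ 4.6 -8.7 67.6] rv [ 0.0199  0.0122 -0.0008]
```

View pics/o4.png

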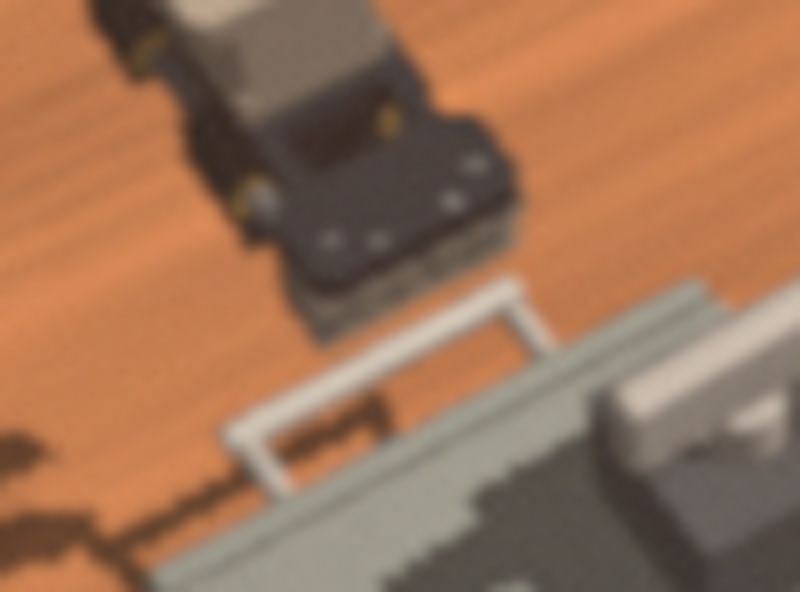

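View pics/o5.png

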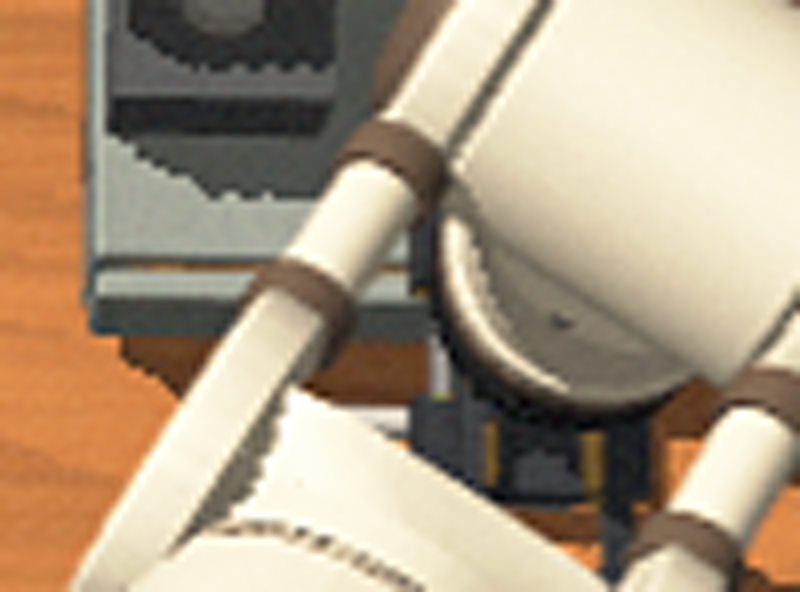

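Call:
{"fn": "servo_tool", "kwargs": {"rows": [[0,0,4,0,0,0,22],[0,0,4,0,0,0,22],[0,0,4,0,0,0,22]]}}

```text
time: 13.5
tool_pos: [0.5729, -0.2176, 0.1367]
tcp_rot: [[-0.0, -1.0, -0.003], [-1.0, 0.0, 0.002], [-0.002, 0.003, -1.0]]
wrist_force: [-0.2, 0.1, 0.5]
finger_gap: 0.0222
```

```bash
python3 d.py .5736 -.218 .062 -90
```

```text
t 13.5 pos [ 0.5729 -0.2176  0.1367] xang -90.0 F [-0.2  0.1  0.5] Tq [ 0.16 -0.11  0.  ] gap 22.2 q [-32.  20.  90.  -0.  70. 148.]
shift [ 0.6 -1.  74.7] rv [ 0.0035  0.0021 -0.0001]
```

Call:
{"fn": "servo_tool", "kwargs": {"rows": [[0,-0.5,15,0.002,0.001,0,22],[0,-0.5,30,0.002,0.001,0,22],[0,-0.5,42,0.002,0.001,0,22],[0,-0.5,50,0.002,0.001,0,22],[0,-0.5,55,0.002,0.001,0,22],[0,-0.5,60,0.002,0.001,0,22],[0,-0.5,60,0.002,0.001,0,22]]}}

```text
time: 14.08
tool_pos: [0.5719, -0.2168, 0.0745]
tcp_rot: [[-0.0, -1.0, -0.004], [-1.0, 0.0, 0.003], [-0.003, 0.004, -1.0]]
wrist_force: [-0.6, -0.1, -0.0]
finger_gap: 0.0219
```

```bash
python3 d.py .5736 -.218 .062 -90
```

```text
t 14.0833 pos [ 0.5719 -0.2168  0.0745] xang -90.02 F [-0.6 -0.1 -0. ] Tq [ 0.13 -0.01  0.05] gap 21.9 q [-32.  24.  92.   0.  64. 148.]
shift [ 1.2 -1.8 12.5] rv [ 0.0044  0.003  -0.0003]
```

Call:
{"fn": "servo_tool", "kwargs": {"rows": [[0,-1,5,0.002,0.001,0,22],[0,-1,9,0.002,0.001,0,22],[0,-1,12,0.002,0.001,0,22],[0,-1,12,0.002,0.001,0,22],[0,-1,12,0.002,0.001,0,5],[0,-1,12,0.002,0.001,0,5],[0,-1,12,0.002,0.001,0,5],[0,-1,12,0.002,0.001,0,5]]}}

```text
time: 14.75
tool_pos: [0.5734, -0.217, 0.0634]
tcp_rot: [[-0.0, -1.0, -0.001], [-1.0, 0.0, 0.001], [-0.001, 0.001, -1.0]]
wrist_force: [1.3, 0.0, -0.3]
finger_gap: 0.0087
```

```bash
python3 d.py .5736 -.218 .062 -90
```

```text
t 14.75 pos [ 0.5734 -0.217   0.0634] xang -90.03 F [ 1.3  0.  -0.3] Tq [ 0.14 -0.22 -0.01] gap 8.7 q [-32.  25.  92.   0.  63. 148.]
shift [ 1.  -0.2  1.4] rv [ 0.0008  0.0012 -0.0004]
```

Call:
{"fn": "servo_tool", "kwargs": {"rows": [[0,5,0,0,0,0,5],[0,12,0,0,0,0,5],[0,22,0,0,0,0,5],[0,34,0,0,0,0,5]]}}

```text
time: 15.08
tool_pos: [0.5389, -0.2171, 0.0634]
tcp_rot: [[-0.0, -1.0, -0.0], [-1.0, 0.0, 0.001], [-0.001, 0.0, -1.0]]
wrist_force: [3.2, -0.9, -2.4]
finger_gap: 0.0093
```

Call:
{"fn": "servo_tool", "kwargs": {"rows": [[0,15,0,0,0,0,5],[0,30,0,0,0,0,5],[0,45,0,0,0,0,5],[0,60,0,0,0,0,5],[0,75,0,0,0,0,5],[0,85,0,0,0,0,5],[0,94,0,0,0,0,5],[0,97,0,0,0,0,5]]}}

```text
time: 15.75
tool_pos: [0.4409, -0.2174, 0.0634]
tcp_rot: [[-0.001, -1.0, -0.002], [-1.0, 0.001, 0.0], [-0.0, 0.002, -1.0]]
wrist_force: [1.5, -4.1, -5.6]
finger_gap: 0.009
```

```bash
python3 d.py .44 -.218 .062 -90
```

```text
t 15.75 pos [ 0.4409 -0.2174  0.0634] xang -90.05 F [ 1.5 -4.1 -5.6] Tq [-0.58 -0.39  0.01] gap 9.0 q [-40.   9. 113.  -0.  59. 140.]
shift [0.6 0.8 1.4] rv [ 0.0018  0.0002 -0.0009]
```

Call:
{"fn": "servo_tool", "kwargs": {"rows": [[0,0,0,0,0,0,22],[0,0,0,0,0,0,22],[0,0,0,0,0,0,22],[0,0,-20,0,0,0,22],[0,0,-60,0,0,0,40],[0,0,-100,0,0,0,60],[-20,0,-140,0,0,0,75],[-60,0,-170,0,0,0,75]]}}

```text
time: 16.42
tool_pos: [0.4437, -0.1675, 0.2308]
tcp_rot: [[-0.003, -1.0, 0.002], [-1.0, 0.003, -0.002], [0.002, -0.002, -1.0]]
wrist_force: [0.7, -0.3, 0.3]
finger_gap: 0.0466
```

Call:
{"fn": "servo_tool", "kwargs": {"rows": [[-40,0,0,0,0,0,75],[-80,0,0,0,0,0,75],[-120,0,0,0,0,0,75],[-150,0,0,0,0,0,75]]}}

```text
time: 16.75
tool_pos: [0.4421, -0.0128, 0.2271]
tcp_rot: [[0.001, -1.0, -0.001], [-1.0, -0.001, 0.003], [-0.003, 0.001, -1.0]]
wrist_force: [1.2, -0.7, 0.5]
finger_gap: 0.0735
```

```bash
python3 d.py .44 -.218 .062 -90;  python3 - <<'E'
from h import *; from plant import vision,spotter
s=vision.snapshot("top"); t=vision.snapshot("scene")
crop(t,(260,280),"pics/p4.png",120,90,6); crop(s,(395,250),"pics/p5.png",160,120,5)
for n in("top","scene"):
  for l in ("panel","drawer_handle","key","key_grip"):print(n,l,spotter.landmark_of(n,l)[:2])
cv2.imwrite("pics/p6.png",s["color"][:,:,::-1])
E
```

```text
t 16.75 pos [ 0.4421 -0.0128  0.2271] xang -89.94 F [ 1.2 -0.7  0.5] Tq [ 0.16 -0.03  0.02] gap 73.5 q [-17. -11. 112.   0.  79. 162.]
shift [205.6   2.1 164.6] rv [0.0014 0.0026 0.001 ]
top panel [{'point': [393.3, 258.0], 'score': 0.93}]
top drawer_handle [{'point': [396.0, 300.6], 'score': 0.69}, {'point': [250.7, 172.4], 'score': 0.3}]
top key [{'point': [373.1, 194.6], 'score': 0.81}, {'point': [372.5, 185.8], 'score': 0.37}]
top key_grip [{'point': [373.0, 185.3], 'score': 0.81}]
scene panel [{'point': [254.4, 287.2], 'score': 0.59}]
scene drawer_handle [{'point': [232.3, 249.4], 'score': 0.65}, {'point': [304.4, 298.8], 'score': 0.61}]
scene key [{'point': [302.6, 305.8], 'score': 0.86}, {'point': [407.8, 195.2], 'score': 0.41}]
scene key_grip [{'point': [304.5, 286.0], 'score': 0.61}]
```

View pics/p4.png

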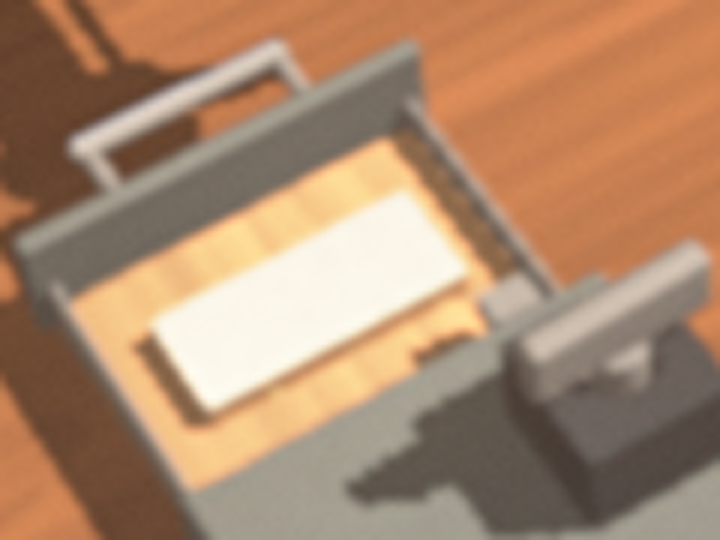

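View pics/p5.png

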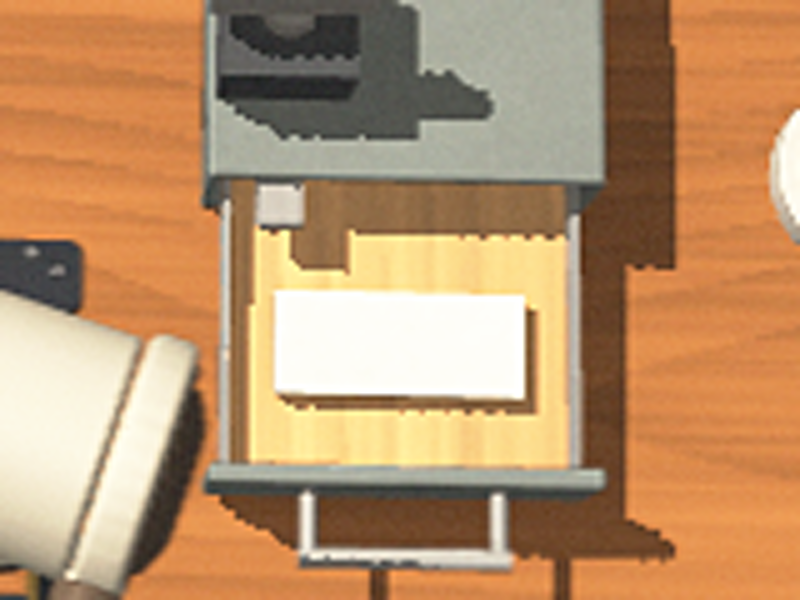

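```bash
cat > pan.py <<'E'
from h import *; from plant import vision
s=vision.snapshot("top"); t=vision.snapshot("scene")
o=lambda x,y:(np.array([x,y],float)+.5)/5-.5+[315,190]
o2=lambda x,y:(np.array([x,y],float)+.5)/6-.5+[200,235]
L=[(s,o(275,291),(60,25)),(s,o(525,295),(-60,25)),(s,o(524,399),(-60,-25)),(s,o(275,393),(60,-25)),
(t,o2(405,192),(60,-25)),(t,o2(467,272),(60,25)),(t,o2(153,322),(-60,-25)),(t,o2(210,412),(-60,25))]
# panel x ~ world +Y, panel y ~ +X here
def f(p):
    c,q=np.cos(p[2]),np.sin(p[2]); r=[]
    for S,u,(a,b) in L:
        r.append(proj(S,[p[0]+c*b-q*a, p[1]+q*b+c*a,.040])[0]-u)
    return np.array(r)
r=least_squares(lambda p:f(p).ravel(),[.53,-.2,0]); print(r.x,np.degrees(r.x[2])); print(f(r.x).round(1).tolist())
print("front inner top edge",back(s,o(400,466),.072),"cab front",back(s,o(400,182),.074), "handle",back(s,o(405,556),.058), "lockbolt", back(s,o(280,225),.045))
E
python3 pan.py; python3 d.py .53 -.2 .2 90
```

```text
[-7.02917696 -6.64389632  0.044039  ] 2.523248823609682
[[88862.1, 25984.6], [-125064.1, 34044.8], [192352.4, 89509.8], [-82558.1, 51672.3], [349.6, -587.2], [-2570.1, 650.0], [-101799.2, 14045.4], [585.6, -539.6]]
front inner top edge [ 0.48142526 -0.19632017  0.072     ] cab front [ 0.61671704 -0.19547712  0.074     ] handle [ 0.44055969 -0.20049118  0.058     ] lockbolt [ 0.60003424 -0.1406601   0.045     ]
t 17.35 pos [ 0.4425 -0.0165  0.2267] xang -90.1 F [-0.3  0.1  0.3] Tq [ 0.13 -0.04 -0.04] gap 75.0 q [-18. -11. 112.   0.  79. 162.]
shift [183.4 -87.9  26.3] rv [ 2.4000e-03 -2.9000e-03  3.1398e+00]
```

```bash
sed -i "s/\[.53,-.2,0\])/[.53,-.2,0],method='lm',x_scale=.1)/" pan.py; python3 pan.py; python3 - <<'E'
exec(open('pan.py').read().split("r=least")[0]); print(f([.535,-.2,0]).round(1).tolist())
for S,u,ab in L: print(ab,back(S,u,.04).round(4))
E
```

```text
[-7.03385459 -6.64600129  0.04408177] 2.5256990945415954
[[88936.7, 25995.1], [-125099.6, 34049.9], [192327.5, 89500.2], [-82484.2, 51640.1], [349.5, -587.3], [-2565.5, 649.1], [-101817.4, 14047.2], [585.7, -539.6]]
front inner top edge [ 0.48142526 -0.19632017  0.072     ] cab front [ 0.61671704 -0.19547712  0.074     ] handle [ 0.44055969 -0.20049118  0.058     ] lockbolt [ 0.60003424 -0.1406601   0.045     ]
[[41419.6, 18189.5], [-58780.3, 22152.4], [274682.2, 120557.2], [-480043.7, 183371.1], [493.1, -541.8], [-18505.9, 2820.9], [-67138.1, 10465.5], [536.0, -588.1]]
(60, 25) [ 0.5685 -0.139   0.04  ]
(-60, 25) [ 0.5695 -0.2601  0.04  ]
(-60, -25) [ 0.5188 -0.2595  0.04  ]
(60, -25) [ 0.5188 -0.1396  0.04  ]
(60, -25) [ 0.5208 -0.1428  0.04  ]
(60, 25) [ 0.5698 -0.1421  0.04  ]
(-60, -25) [ 0.5202 -0.2607  0.04  ]
(-60, 25) [ 0.5711 -0.2619  0.04  ]
```

Call:
{"fn": "servo_tool", "kwargs": {"rows": [[20,-10,0,0,0,-0.12,68],[50,-25,0,0,0,-0.24,68],[85,-43,0,0,0,-0.36,68],[120,-65,0,0,0,-0.48,68],[150,-85,0,0,0,-0.6,68],[175,-98,0,0,0,-0.72,68],[184,-102,0,0,0,-0.84,68],[184,-102,0,0,0,-0.96,68]]}}

```text
time: 18.22
tool_pos: [0.545, -0.2025, 0.2259]
tcp_rot: [[0.821, -0.571, -0.002], [-0.571, -0.821, 0.001], [-0.002, 0.0, -1.0]]
wrist_force: [0.8, -0.7, 0.7]
finger_gap: 0.0678
```

Call:
{"fn": "servo_tool", "kwargs": {"rows": [[0,0,0,0,0,-0.12,68],[0,0,0,0,0,-0.24,68],[0,0,0,0,0,-0.36,68],[0,0,0,0,0,-0.48,68],[0,0,0,0,0,-0.6,68],[0,0,0,0,0,-0.72,68],[0,0,0,0,0,-0.84,68],[0,0,0,0,0,-0.96,68]]}}

```text
time: 18.88
tool_pos: [0.5444, -0.1999, 0.2262]
tcp_rot: [[0.938, 0.347, -0.002], [0.347, -0.938, 0.002], [-0.001, -0.002, -1.0]]
wrist_force: [0.5, 0.3, 0.5]
finger_gap: 0.0681
```

Call:
{"fn": "servo_tool", "kwargs": {"rows": [[0,0,0,0,0,-0.12,68],[0,0,0,0,0,-0.24,68],[0,0,0,0,0,-0.36,68],[0,0,0,0,0,-0.48,68],[0,0,0,0,0,-0.6,68],[0,0,0,0,0,-0.72,68],[0,0,0,0,0,-0.84,68],[0,0,0,0,0,-0.96,68]]}}

```text
time: 19.55
tool_pos: [0.5444, -0.1999, 0.2262]
tcp_rot: [[0.253, 0.967, -0.002], [0.967, -0.253, 0.002], [0.001, -0.002, -1.0]]
wrist_force: [-0.6, 0.8, 0.4]
finger_gap: 0.0682
```

```bash
python3 d.py .5446 -.2007 .1 90
```

```text
t 19.55 pos [ 0.5444 -0.1999  0.2262] xang 75.33 F [-0.6  0.8  0.4] Tq [-0.01 -0.04 -0.02] gap 68.2 q [-32.  10.  91.   0.  79. -17.]
shift [ -0.9   0.7 126.2] rv [-0.002  -0.0014 -0.256 ]
```

Call:
{"fn": "servo_tool", "kwargs": {"rows": [[-1,0,10,0,0,-0.12,68],[-1,0,30,0,0,-0.24,68],[-1,0,60,0,0,-0.256,68],[-1,0,90,0,0,-0.256,68],[-1,0,115,0,0,-0.256,68],[-1,0,126,0,0,-0.256,68],[-1,0,126,0,0,-0.256,68],[-1,0,126,0,0,-0.256,68]]}}

```text
time: 20.22
tool_pos: [0.5441, -0.2008, 0.1008]
tcp_rot: [[0.006, 1.0, -0.002], [1.0, -0.006, 0.002], [0.001, -0.002, -1.0]]
wrist_force: [0.4, -0.1, 1.2]
finger_gap: 0.0681
```

```bash
python3 d.py .5446 -.2007 .048 90
```

```text
t 20.2167 pos [ 0.5441 -0.2008  0.1008] xang 89.65 F [ 0.4 -0.1  1.2] Tq [-0.05 -0.13 -0.03] gap 68.1 q [-32.  18.  97.   0.  65. -32.]
shift [ 0.   0.6 52.8] rv [-0.0016 -0.0015 -0.0061]
```

Call:
{"fn": "servo_tool", "kwargs": {"rows": [[0,0.5,15,0,0,-0.004,68],[0,0.5,30,0,0,-0.004,68],[0,0.5,40,0,0,-0.004,68],[0,0.5,46,0,0,-0.004,68],[0,0.5,50,0,0,-0.004,68],[0,0.5,50,0,0,-0.004,68],[0,0.5,50,0,0,-0.004,68]]}}

```text
time: 20.8
tool_pos: [0.5448, -0.2009, 0.0511]
tcp_rot: [[0.002, 1.0, -0.001], [1.0, -0.002, 0.001], [0.001, -0.001, -1.0]]
wrist_force: [1.0, 0.4, 0.3]
finger_gap: 0.0678
```

```bash
python3 d.py .5446 -.2007 .048 90
```

```text
t 20.8 pos [ 0.5448 -0.2009  0.0511] xang 89.88 F [1.  0.4 0.3] Tq [-0.02 -0.08 -0.02] gap 67.8 q [-32.  22.  98.   0.  60. -32.]
shift [ 0.2 -0.2  3.1] rv [-0.0007 -0.0009 -0.002 ]
```

Call:
{"fn": "servo_tool", "kwargs": {"rows": [[0,0,3,0,0,0,68],[0,0,3,0,0,0,60],[0,0,3,0,0,0,54],[0,0,3,0,0,0,48],[0,0,3,0,0,0,44],[0,0,3,0,0,0,44],[0,0,3,0,0,0,44],[0,0,3,0,0,0,44]]}}

```text
time: 21.47
tool_pos: [0.5445, -0.2006, 0.0475]
tcp_rot: [[0.002, 1.0, -0.001], [1.0, -0.002, 0.001], [0.001, -0.001, -1.0]]
wrist_force: [0.8, -0.2, 2.3]
finger_gap: 0.0499
```

```bash
python3 d.py .5446 -.2007 .048 90
```

```text
t 21.4667 pos [ 0.5445 -0.2006  0.0475] xang 89.89 F [ 0.8 -0.2  2.3] Tq [ 0.01 -0.09 -0.01] gap 49.9 q [-32.  22.  98.   0.  60. -32.]
shift [-0.1  0.1 -0.5] rv [-0.0013 -0.0013 -0.002 ]
```

Call:
{"fn": "servo_tool", "kwargs": {"rows": [[0,0,-8,0,0,0,44],[0,0,-30,0,0,0,44],[0,0,-65,0,0,0,44],[0,0,-105,0,0,0,44],[0,0,-145,0,0,0,44],[0,0,-180,0,0,0,44],[0,0,-195,0,0,0,44],[0,0,-200,0,0,0,44]]}}

```text
time: 22.13
tool_pos: [0.5462, -0.2018, 0.2523]
tcp_rot: [[0.002, 1.0, 0.005], [1.0, -0.002, -0.003], [-0.003, 0.005, -1.0]]
wrist_force: [0.9, 0.2, -0.9]
finger_gap: 0.0495
```

```bash
cat > e.py <<'E'
import sys,pickle
from h import *; from plant import bot
c,q=pickle.load(open("fit.pkl","rb")); yaw=q[2]+(q[5] if len(sys.argv)>4 else q[5]/2)
M=R.from_euler('ZY',[yaw,-.4]).as_matrix(); O=np.array([q[0],q[1],.035])
D=np.column_stack([-M[:,0],M[:,1],-M[:,2]])
T=O+M@(np.array([float(v) for v in sys.argv[1:4]])/1e3)
s=bot.sense(); W=np.array(s["tcp_rot"]); p=np.array(s["tool_pos"])
print("target",T.round(4),"pos",p.round(4),"t",s["time"],"F",np.round(s["wrist_force"],1),"Fshelf",(M.T@s["wrist_force"]).round(1),"gap",round(s["finger_gap"]*1e3,1),"q",np.round(s["joint_pos"],0))
print("now in shelf",(M.T@(p-O)*1e3).round(1)); print("shift",(W.T@(T-p)*1e3).round(1),"rv",R.from_matrix(W.T@D).as_rotvec().round(4))
E
python3 e.py 64 1 110; python3 - <<'E'
from h import *; from plant import vision
t=vision.snapshot("scene"); crop(t,(260,270),"pics/q4.png",160,120,5)
E
```

```text
target [0.5358 0.3395 0.1612] pos [ 0.5462 -0.2018  0.2523] t 22.1333 F [ 0.9  0.2 -0.9] Fshelf [-0.4  0.9 -0.8] gap 49.5 q [-32.   9.  89.   0.  81. -32.]
now in shelf [593.1 -75.7 -14.9]
shift [541.5 -11.9  89.6] rv [-0.0282 -0.3962 -0.1621]
```

View pics/q4.png

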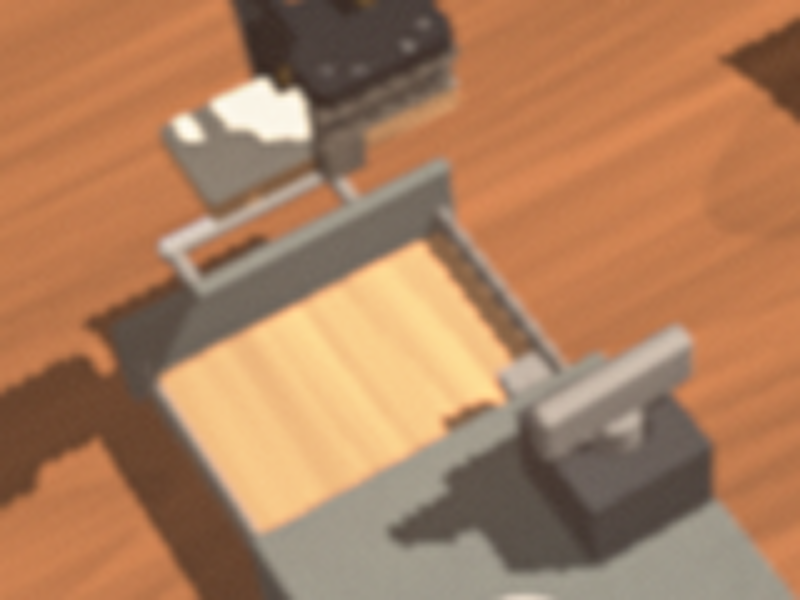

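The scene crop shows the panel clear of the drawer, level, white face up, in the fingers; the key is still upright. Carry it over.

Call:
{"fn": "servo_tool", "kwargs": {"rows": [[15,0,0,0,0,0,44],[45,0,0,0,0,0,44],[80,0,0,0,0,0,44],[118,0,0,0,0,0,44],[156,0,0,0,0,0,44],[194,-3,0,-0.003,-0.04,-0.016,44],[232,-5,0,-0.006,-0.08,-0.032,44],[270,-7,0,-0.008,-0.12,-0.05,44]]}}

```text
time: 22.85
tool_pos: [0.5359, 0.0715, 0.245]
tcp_rot: [[-0.049, 0.999, 0.005], [0.992, 0.049, -0.119], [-0.119, -0.001, -0.993]]
wrist_force: [0.5, -0.3, -2.0]
finger_gap: 0.0495
```

```bash
python3 e.py 64 1 110
```

```text
target [0.5358 0.3395 0.1612] pos [0.5359 0.0715 0.245 ] t 22.85 F [ 0.5 -0.3 -2. ] Fshelf [-0.4  0.4 -2. ] gap 49.5 q [-1.  4. 96. -7. 80. -3.]
now in shelf [340.2 -42.   84.1]
shift [275.8  13.   51.2] rv [-0.0298 -0.2801 -0.1091]
```

Call:
{"fn": "servo_tool", "kwargs": {"rows": [[30,1,0,-0.004,-0.04,-0.015,44],[65,3,0,-0.01,-0.09,-0.035,44],[105,5,0,-0.014,-0.14,-0.055,44],[145,7,5,-0.019,-0.19,-0.075,44],[185,9,15,-0.024,-0.24,-0.095,44],[222,11,28,-0.03,-0.28,-0.109,44],[255,12,42,-0.03,-0.28,-0.109,44],[270,13,50,-0.03,-0.28,-0.109,44]]}}

```text
time: 23.52
tool_pos: [0.5342, 0.3354, 0.1598]
tcp_rot: [[-0.153, 0.986, 0.061], [0.908, 0.165, -0.385], [-0.39, -0.004, -0.921]]
wrist_force: [-0.0, -0.2, -2.0]
finger_gap: 0.0495
```

Call:
{"fn": "servo_tool", "kwargs": {"rows": [[0,0,0,0,0,0,44],[0,0,0,0,0,0,44],[0,0,0,0,0,0,44]]}}

```text
time: 23.77
tool_pos: [0.5383, 0.3307, 0.1657]
tcp_rot: [[-0.146, 0.987, 0.065], [0.909, 0.16, -0.384], [-0.39, 0.003, -0.921]]
wrist_force: [-0.0, -0.2, 0.2]
finger_gap: 0.0495
```

```bash
python3 e.py 64 1 60; python3 - <<'E'
from h import *; from plant import vision
t=vision.snapshot("scene"); crop(t,(405,190),"pics/r4.png",160,120,5)
t=vision.snapshot("top"); crop(t,(200,240),"pics/r5.png",160,120,5)
E
```

```text
target [0.5389 0.3203 0.1152] pos [0.5383 0.3307 0.1657] t 23.7667 F [-0.  -0.2  0.2] Fshelf [ 0.2 -0.1  0.1] gap 49.5 q [ 31.  29.  77. -21.  83.  26.]
now in shelf [ 74.1   2.1 110.6]
shift [10.1 -1.2 50.6] rv [ 0.0025  0.0003 -0.0021]
```

View pics/r4.png

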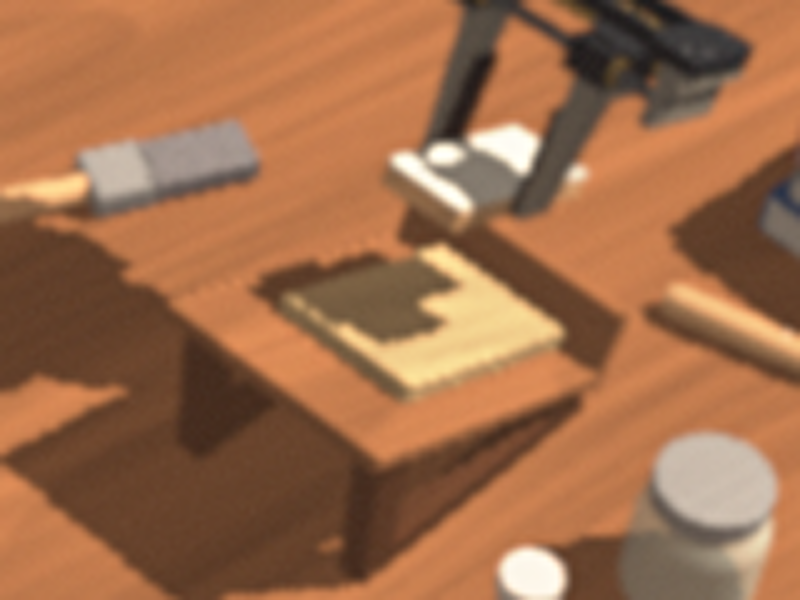

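View pics/r5.png

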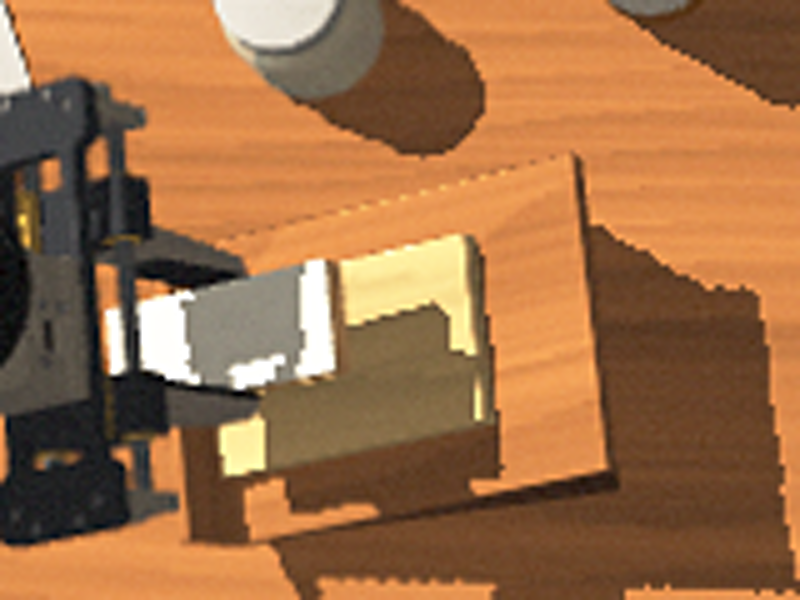

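Call:
{"fn": "servo_tool", "kwargs": {"rows": [[2,-1,12,0.0025,0,-0.002,44],[4,-1,25,0.0025,0,-0.002,44],[5,-1,40,0.0025,0,-0.002,44],[5,-1,52,0.0025,0,-0.002,44],[5,-1,60,0.0025,0,-0.002,44],[5,-1,64,0.0025,0,-0.002,44],[5,-1,64,0.0025,0,-0.002,44],[5,-1,64,0.0025,0,-0.002,44]]}}

```text
time: 24.53
tool_pos: [0.5415, 0.3115, 0.1055]
tcp_rot: [[-0.148, 0.987, 0.064], [0.909, 0.161, -0.383], [-0.389, 0.002, -0.921]]
wrist_force: [0.2, -0.1, -1.2]
finger_gap: 0.0495
```

```bash
python3 e.py 64 1 35; python3 - <<'E'
from h import *; from plant import vision
t=vision.snapshot("scene"); crop(t,(405,190),"pics/s4.png",120,90,6)
t=vision.snapshot("top"); crop(t,(190,250),"pics/s5.png",120,90,6)
E
```

```text
target [0.5404 0.3107 0.0922] pos [0.5415 0.3115 0.1055] t 24.5333 F [ 0.2 -0.1 -1.2] Fshelf [-0.4  0.2 -1.2] gap 49.5 q [ 29.  32.  81. -22.  77.  27.]
now in shelf [68.6  2.2 47.5]
shift [ 4.6 -1.2 12.5] rv [ 0.0017 -0.0008 -0.0006]
```

View pics/s4.png

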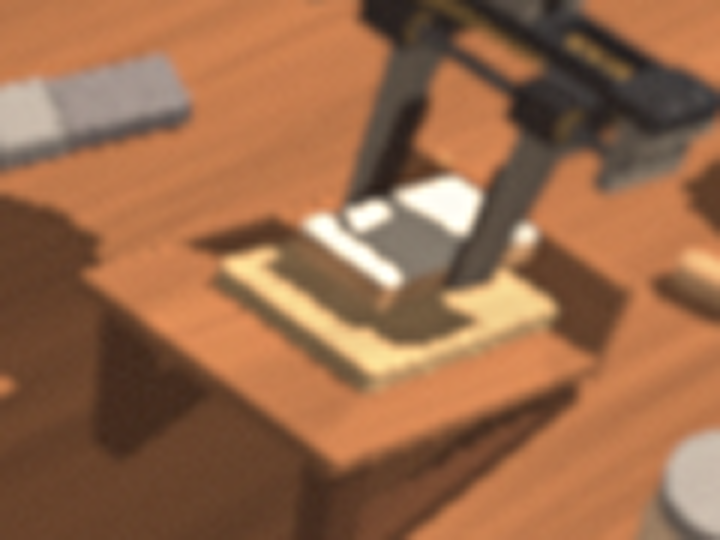

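View pics/s5.png

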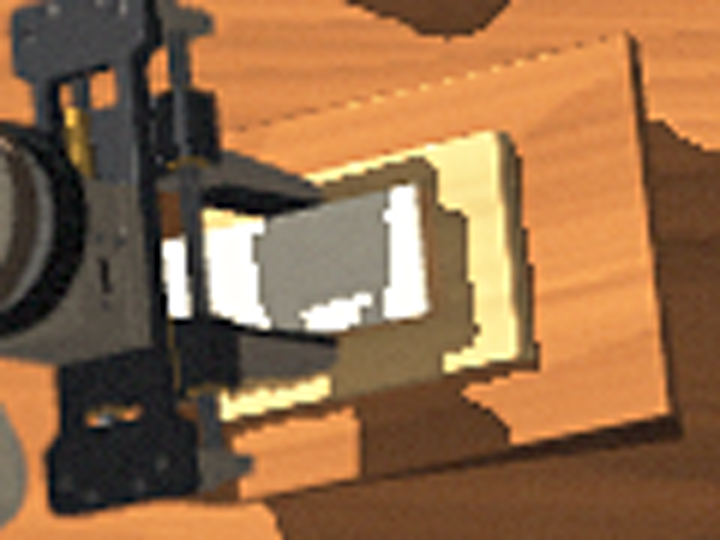

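The panel hovers aligned over the board, inside the backstop. I'll lower it to contact in small steps.

Call:
{"fn": "servo_tool", "kwargs": {"rows": [[0,-1,4,0.001,0,0,44],[0,-1,8,0.001,0,0,44],[0,-1,10,0.001,0,0,44],[0,-1,10,0.001,0,0,44]]}}

```text
time: 24.97
tool_pos: [0.5406, 0.3072, 0.0953]
tcp_rot: [[-0.148, 0.987, 0.062], [0.909, 0.161, -0.384], [-0.389, -0.001, -0.921]]
wrist_force: [0.6, 0.4, -0.7]
finger_gap: 0.0496
```

```bash
python3 e.py 60 1 34
```

```text
target [0.5399 0.3139 0.0897] pos [0.5406 0.3072 0.0953] t 24.9667 F [ 0.6  0.4 -0.7] Fshelf [-0.6  0.6 -0.6] gap 49.6 q [ 29.  32.  82. -22.  76.  27.]
now in shelf [68.5  0.5 36.5]
shift [8.5 0.5 2.5] rv [-0.0007 -0.0002  0.0001]
```

Call:
{"fn": "servo_tool", "kwargs": {"rows": [[0,0,1,0,0,0,44],[0,0,2,0,0,0,44],[0,0,2,0,0,0,44]]}}

```text
time: 25.22
tool_pos: [0.5411, 0.3067, 0.0941]
tcp_rot: [[-0.148, 0.987, 0.063], [0.909, 0.161, -0.384], [-0.389, 0.0, -0.921]]
wrist_force: [-0.9, 0.1, -1.1]
finger_gap: 0.0497
```

```bash
python3 e.py 60 1 34
```

```text
target [0.5399 0.3139 0.0897] pos [0.5411 0.3067 0.0941] t 25.2167 F [-0.9  0.1 -1.1] Fshelf [-0.6 -0.9 -1. ] gap 49.7 q [ 29.  32.  82. -22.  75.  27.]
now in shelf [68.5  1.  35.2]
shift [ 8.5 -0.   1.2] rv [ 0.0004 -0.0006 -0.0002]
```

Call:
{"fn": "servo_tool", "kwargs": {"rows": [[2,0,0,0,0,0,44],[4,0,0,0,0,0,44],[6,0,0.5,0,0,0,44],[6.5,0,1,0,0,0,44],[6.5,0,1,0,0,0,44]]}}

```text
time: 25.63
tool_pos: [0.5401, 0.3126, 0.0908]
tcp_rot: [[-0.148, 0.987, 0.063], [0.909, 0.161, -0.384], [-0.389, 0.001, -0.921]]
wrist_force: [-0.0, -0.2, -0.2]
finger_gap: 0.0495
```

```bash
python3 e.py 60 1 34
```

```text
target [0.5399 0.3139 0.0897] pos [0.5401 0.3126 0.0908] t 25.6333 F [-0.  -0.2 -0.2] Fshelf [ 0.1 -0.  -0.2] gap 49.5 q [ 29.  33.  81. -22.  76.  27.]
now in shelf [61.7  1.  34.5]
shift [ 1.7 -0.   0.5] rv [ 0.0006 -0.0008  0.0001]
```

Call:
{"fn": "servo_tool", "kwargs": {"rows": [[0.5,0,0.5,0,0,0,44],[1,0,1,0,0,0,44],[1,0,1,0,0,0,44]]}}

```text
time: 25.88
tool_pos: [0.5404, 0.3129, 0.0906]
tcp_rot: [[-0.147, 0.987, 0.064], [0.909, 0.161, -0.384], [-0.389, 0.001, -0.921]]
wrist_force: [-2.5, 0.2, 6.4]
finger_gap: 0.0493
```

```bash
python3 e.py 60 1 34
```

```text
target [0.5399 0.3139 0.0897] pos [0.5404 0.3129 0.0906] t 25.8833 F [-2.5  0.2  6.4] Fshelf [ 2.  -2.4  6.1] gap 49.3 q [ 29.  33.  81. -22.  76.  27.]
now in shelf [61.3  1.3 34.4]
shift [ 1.3 -0.3  0.4] rv [ 0.0011 -0.0003 -0.0007]
```

Call:
{"fn": "servo_tool", "kwargs": {"rows": [[1,0,-0.5,0,0,0,44],[2,0,-0.5,0,0,0,44],[2,0,-0.5,0,0,0,44]]}}

```text
time: 26.13
tool_pos: [0.5403, 0.3148, 0.0898]
tcp_rot: [[-0.148, 0.987, 0.064], [0.909, 0.161, -0.384], [-0.389, 0.002, -0.921]]
wrist_force: [-0.3, -1.0, 4.9]
finger_gap: 0.0496
```

```bash
python3 e.py 60 1 34
```

```text
target [0.5399 0.3139 0.0897] pos [0.5403 0.3148 0.0898] t 26.1333 F [-0.3 -1.   4.9] Fshelf [ 2.7 -0.5  4.1] gap 49.6 q [ 29.  33.  81. -22.  76.  28.]
now in shelf [59.3  1.5 34.4]
shift [-0.7 -0.5  0.4] rv [ 0.0015 -0.0002 -0.0004]
```

Call:
{"fn": "servo_tool", "kwargs": {"rows": [[1,0,0,0,0,0,44],[2,0,0,0,0,0,44],[2,0,0,0,0,0,44]]}}

```text
time: 26.38
tool_pos: [0.5403, 0.315, 0.0897]
tcp_rot: [[-0.147, 0.987, 0.064], [0.908, 0.161, -0.388], [-0.393, 0.001, -0.92]]
wrist_force: [-0.8, -6.2, 8.1]
finger_gap: 0.0495
```

```bash
python3 e.py 60 1 34
```

```text
target [0.5399 0.3139 0.0897] pos [0.5403 0.315  0.0897] t 26.3833 F [-0.8 -6.2  8.1] Fshelf [ 8.7 -1.7  5.1] gap 49.5 q [ 29.  33.  81. -22.  76.  28.]
now in shelf [59.1  1.5 34.4]
shift [-0.9 -0.5  0.4] rv [ 0.0006  0.0036 -0.0006]
```

Upslope force rose to 8.7 N without motion, so it is against the backstop. Relax slightly, release, back off along the fingers.

Call:
{"fn": "servo_tool", "kwargs": {"rows": [[-0.7,0,-0.5,0,0,0,44],[-0.7,0,-0.5,0,0,0,55],[-0.7,0,-0.5,0,0,0,66],[-0.7,0,-0.5,0,0,0,68],[-0.7,0,-12,0,0,0,68],[-0.7,0,-40,0,0,0,68],[-0.7,0,-80,0,0,0,68],[-0.7,0,-120,0,0,0,68]]}}

```text
time: 27.05
tool_pos: [0.531, 0.3624, 0.2]
tcp_rot: [[-0.149, 0.987, 0.061], [0.909, 0.161, -0.384], [-0.389, -0.002, -0.921]]
wrist_force: [0.4, 0.0, 0.3]
finger_gap: 0.068
```

```bash
python3 e.py 260 1 220
```

```text
target [0.5579 0.2036 0.3389] pos [0.531  0.3624 0.2   ] t 27.05 F [0.4 0.  0.3] Fshelf [0.2 0.4 0.3] gap 68.0 q [ 33.  30.  72. -21.  88.  26.]
now in shelf [ 57.5   0.  154.8]
shift [-202.4    0.8  -65.3] rv [-0.0019 -0.0003  0.0006]
```

Call:
{"fn": "servo_tool", "kwargs": {"rows": [[-20,0,-35,0,0,0,68],[-55,0,-55,0,0,0,68],[-95,0,-60,0,0,0,68],[-135,0,-60,0,0,0,68],[-175,-15,-60,0,0.1,0,68],[-215,-35,-60,0,0.2,0,68],[-255,-55,-60,0,0.3,0,68],[-290,-75,-60,0,0.39,0,68]]}}

```text
time: 27.72
tool_pos: [0.4984, 0.1137, 0.3675]
tcp_rot: [[-0.163, 0.987, 0.006], [0.987, 0.163, -0.004], [-0.005, 0.005, -1.0]]
wrist_force: [0.8, -2.1, 0.5]
finger_gap: 0.0679
```

Call:
{"fn": "servo_tool", "kwargs": {"rows": [[-30,0,0,0,0,0,68],[-60,-20,0,0,0,0,68],[-80,-40,0,0,0,0,68],[-80,-50,0,0,0,0,68],[-80,-50,0,0,0,0,68],[-80,-50,0,0,0,0,68]]}}

```text
time: 28.22
tool_pos: [0.4628, 0.0276, 0.3668]
tcp_rot: [[-0.161, 0.987, 0.004], [0.987, 0.161, -0.009], [-0.009, 0.002, -1.0]]
wrist_force: [0.4, 0.6, -0.4]
finger_gap: 0.0681
```

```bash
python3 - <<'E'
from h import *; from plant import vision,bot,spotter
s=vision.snapshot("top"); t=vision.snapshot("scene")
print(bot.sense()["tool_pos"],bot.sense()["qvel"].round(2))
crop(t,(405,200),"pics/u4.png",120,90,6);crop(s,(200,252),"pics/u5.png",120,90,6)
cv2.imwrite("pics/u6.png",s["color"][:,:,::-1]);cv2.imwrite("pics/u7.png",t["color"][:,:,::-1])
for l in("bottle","jar","brush_pot","panel"): print(l,spotter.landmark_of("top",l)[:1],spotter.landmark_of("scene",l)[:1])
E
```

```text
[0.46315215 0.02810794 0.36627208] [ 0.41  0.56 -0.12 -0.16  0.01 -0.14]
bottle [{'point': [248.1, 174.6], 'score': 0.8}] [{'point': [420.7, 287.2], 'score': 0.64}]
jar [{'point': [181.4, 186.1], 'score': 0.67}] [{'point': [460.9, 245.6], 'score': 0.76}]
brush_pot [{'point': [495.6, 311.8], 'score': 0.68}] [{'point': [140.3, 304.7], 'score': 0.6}]
panel [{'point': [183.1, 254.5], 'score': 0.72}] [{'point': [415.7, 190.6], 'score': 0.83}]
```

View pics/u4.png

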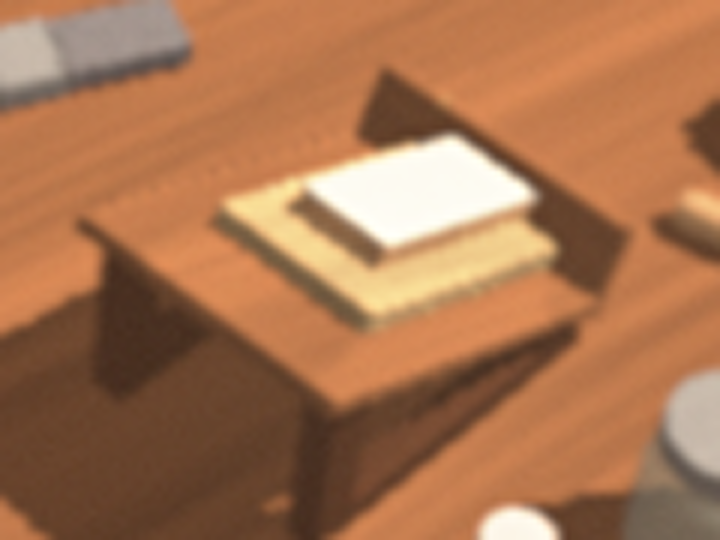

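View pics/u5.png

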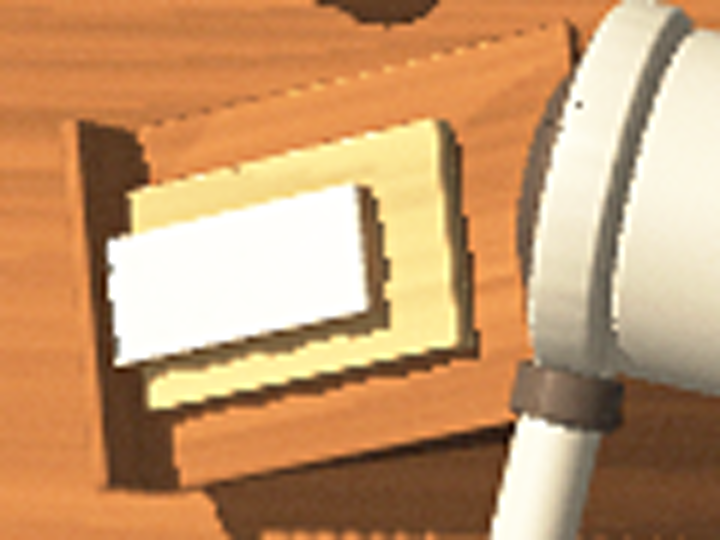

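View pics/u6.png

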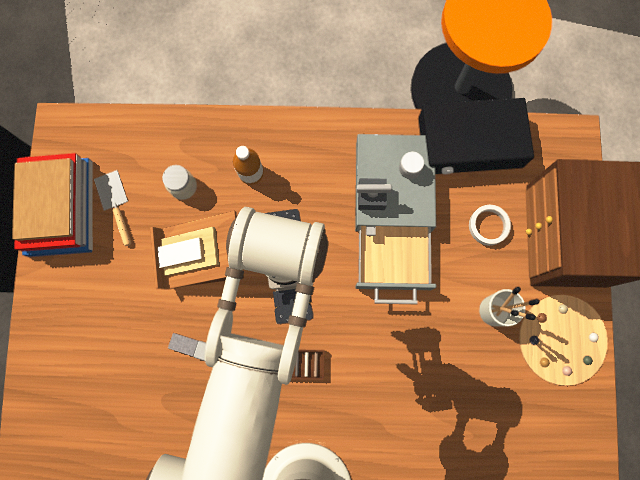

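View pics/u7.png

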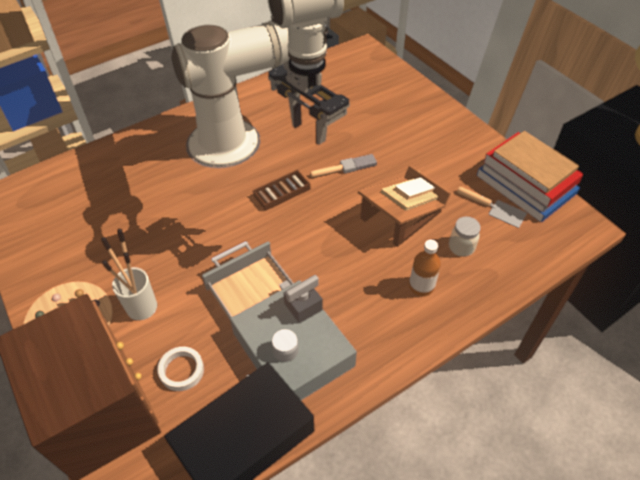

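The panel lies white side up on the board, square to it, its lower end at the backstop; bystanders look unmoved. One quick numeric check of the lower end.

```bash
cat > fin.py <<'E'
import pickle
from h import *; from plant import vision,bot
s=vision.snapshot("top"); t=vision.snapshot("scene")
c,q=pickle.load(open("fit.pkl","rb")); M=R.from_euler('ZY',[q[2],-.4]).as_matrix(); O=np.array([q[0],q[1],.035])
a=lambda o,x,y:(np.array([x,y],float)+.5)/6-.5+o
A=np.array([140,207]);B=np.array([345,155])
def sh(S,px):
    u=cv2.undistortPoints(np.array([[px]],float),S["intrinsics"],S["dist"])[0,0]; d=M.T@(S["orientation"]@[u[0],-u[1],-1]); e=M.T@(S["eye"]-O); return ((e+d*(.026-e[2])/d[2])*1e3).round(1)
for p in [(107,240),(118,365),(355,186),(370,310)]: print("top",sh(s,a(A,*p)))
for p in [(455,137),(540,195),(303,187),(385,248)]: print("scene",sh(t,a(B,*p)))
print(bot.sense()["time"],bot.sense()["qvel"].round(2))
E
python3 fin.py
```

```text
top [-2.1 25.2 26. ]
top [ -2.1 -25.7  26. ]
top [117.4  23.3  26. ]
top [118.5 -25.9  26. ]
scene [ -1.  -25.2  26. ]
scene [-1.1 26.1 26. ]
scene [122.6 -23.4  26. ]
scene [124.7  26.1  26. ]
28.8167 [-0.1  -0.1  -0.   -0.07  0.02 -0.04]
```

Lower end at x ≈ -1.5 ± 2 mm, so it is against the backstop. Handing in.

```bash
python3 -c "
from plant import bot
print(bot.close_job())"
```

```text
the job is handed in; nothing more can be done
None
```

The job is done and handed in at about 29 s of the 72 s allowed; the hand-in gave no verdict.

- **Key:** I pressed at about 6 N and turned it clockwise only. It dropped 12 mm at about 46°, so no turning back was needed. I then turned it another 84° to the rotor's stop, where the torque rose to 0.4 N m. It is still upright in the lock.
- **First grip on the key:** my first close stopped at 21.8 mm instead of 14 mm, probably on the shank just below the bar. I opened, raised the gripper 8 mm and gripped the bar properly, before any pressing or turning.
- **Drawer:** I pulled it out about 132 mm of its 140 mm and let go of the handle.
- **Panel:** it lies white side up on the board, lengthwise up the slope and square to the board. The force rose to 8.7 N as it met the backstop. In the pictures its lower end measures 1 to 2 mm past the backstop face, which is within the calibration error, so I take it as touching.
- **Other objects:** the bottle, jar and brush pot look unmoved in the final pictures, with detector points within about 4 pixels of the start. The arm stands clear and touches nothing.
- **Forces:** the highest wrist force I read was about 10 N. No check at the end failed.

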